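# Seal the refilled spice jars and put them away in the crate

### The job

The spice jars on the pantry counter have just been refilled and their stopper lids are standing up. Slide both divider boards up out of the crate and stand them in the two slots of the board stand, then put every jar away standing upright on the crate floor, each with its lid pressed fully home. Leave the can, the preserve jar and the mug where they are.

Things in the scene. Friction and masses are not known exactly. Their poses are not given: they have to be found in the camera images.
- crate: fixed open wooden crate, 290 (y) x 110 (x) mm inside; floor and walls 6 mm thick, long walls 26 mm high, end walls 50 mm. On each end wall's inside, battens 8 mm wide and 6 mm thick form two upright slots 12 mm wide, centred at x = -22 and +22 mm (278 mm clear between battens). Origin: centre of the underside, on the counter; z up
- stand: fixed dark wood stand: base 120 (x) x 200 (y) x 12 mm with two upright slots along its y, centred at x = -26 and +26 mm, 14 mm wide, open-ended, floor 12 mm above the counter, straight to 45 mm, then lips flaring to about 38 mm apart at 67 mm height. Either board in either slot, either way round, one per slot. Origin: centre of the underside, on the counter
- divider1: loose plywood board, 8 mm thick (its x), 286 mm long (its y), 85 mm high (its z), 0.12 kg; at first it stands on the crate floor in the crate's end slots at x = -22 mm; the two boards leave strips too narrow for the jars. Its upper edge (91 mm above the counter) is free and can be pinched from above at the middle. Origin: centre of its lower edge
- divider2: loose plywood board, 8 mm thick (its x), 286 mm long (its y), 85 mm high (its z), 0.12 kg; at first it stands on the crate floor in the crate's end slots at x = +22 mm; the two boards leave strips too narrow for the jars. Its upper edge (91 mm above the counter) is free and can be pinched from above at the middle. Origin: centre of its lower edge
- jar1: loose low spice jar, 54 mm diameter, body 64 mm high, about 0.27 kg, thick heavy glass base, with a round wooden stopper lid (48 mm diameter, 18 mm thick, flat top). Two to four of the four like jars are present. Origin: centre of the underside, z up; the lid's top is 82 mm plus the lid's joint value above it
- jar1_cap (a joint): how far that jar's lid stands up out of the jar (m): 0 = pressed fully home with its rim on the glass, at most 0.014 = popped up. It slides along the jar's axis and stays where it is left; a grip of the seal of about 7 N must be overcome to move it
- jar2: loose low spice jar, 54 mm diameter, body 64 mm high, about 0.27 kg, thick heavy glass base, with a round wooden stopper lid (48 mm diameter, 18 mm thick, flat top). Two to four of the four like jars are present. Origin: centre of the underside, z up; the lid's top is 82 mm plus the lid's joint value above it
- jar2_cap (a joint): how far that jar's lid stands up out of the jar (m): 0 = pressed fully home with its rim on the glass, at most 0.014 = popped up. It slides along the jar's axis and stays where it is left; a grip of the seal of about 7 N must be overcome to move it
- jar3: loose low spice jar, 54 mm diameter, body 64 mm high, about 0.27 kg, thick heavy glass base, with a round wooden stopper lid (48 mm diameter, 18 mm thick, flat top). Two to four of the four like jars are present. Origin: centre of the underside, z up; the lid's top is 82 mm plus the lid's joint value above it
- jar3_cap (a joint): how far that jar's lid stands up out of the jar (m): 0 = pressed fully home with its rim on the glass, at most 0.014 = popped up. It slides along the jar's axis and stays where it is left; a grip of the seal of about 7 N must be overcome to move it
- jar4: loose low spice jar, 54 mm diameter, body 64 mm high, about 0.27 kg, thick heavy glass base, with a round wooden stopper lid (48 mm diameter, 18 mm thick, flat top). Two to four of the four like jars are present. Origin: centre of the underside, z up; the lid's top is 82 mm plus the lid's joint value above it
- jar4_cap (a joint): how far that jar's lid stands up out of the jar (m): 0 = pressed fully home with its rim on the glass, at most 0.014 = popped up. It slides along the jar's axis and stays where it is left; a grip of the seal of about 7 N must be overcome to move it
- can: bystander, to be left alone: food can, 68 mm diameter, 100 mm high, at the right. Origin: centre of the underside
- preserve: bystander, to be left alone: jar of preserve with a screw lid, 72 mm diameter, 90 mm high, at the left. Origin: centre of the underside
- mug: bystander, to be left alone: blue mug, 80 mm diameter, 85 mm high, at the right. Origin: centre of the underside

How it is judged:
By the outcome, as a careful person would: the job done as asked, in the order asked, and still so for the second after the job is handed in, with the robot touching nothing.
Of jar1, jar2, jar3, jar4 only 2 to 4 are there at a start; the rules pass over those that are not, and their reading is None.
At some moment in a run one of jar1, jar2, jar3, jar4 may be knocked a few centimetres aside while the robot is not near it.
It also fails if it takes over 210 s, if anything falls off the work surface, if the arm or the gripper's body presses on something with over 40 N, if the wrist force passes 120 N, or if a joint passes its speed limit or range.

### The arm

A 6-joint arm with a two-finger parallel gripper is mounted at the origin on the work surface. World frame = base frame: x ahead of the robot, y to its left, z up, the work surface at z = 0. Lengths are in m, angles in rad, forces in N, time in s.
With the tool pointing down it reaches from about 0.3 to 0.75 m from the base axis. Payload 8.5 kg.
Tool frame: the origin (TCP) lies midway between the tips of the shut fingers; the grasp point (between the pads) lies behind it (grip_depth is the y of the grasp point in the tool frame, in m); y points along the fingers, z is the direction in which the jaws open and shut, and the axes are right-handed (so a half turn about y gives the same grasp; the last joint's range is limited). The gripper opens to 85 mm and grips with 20 to 120 N. Pads are 22 mm wide; open, the fingers measure 114 mm over their backs; the gripper's body (76 mm by 85 mm) begins 54 mm behind the grasp point. The pads swing forward as they close: fully open they stand 13 mm farther back than shut.
Start: joints at [1.07, 0.381, 1.297, -0, 1.464, -0.215], TCP at [0.155, 0.528, 0.231] pointing down, gripper open.
Joint ranges: [-3.11, 3.11], [-0.89, 2.33], [0.22, 2.48], [-1.42, 4.56], [0.17, 2.85], [-2.88, 2.88]. Speed limits (rad/s): [2.39, 2.39, 3.14, 3.14, 3.14, 3.14].

### API

Orientations are given as a unit quaternion [x, y, z, w].
In Python, from bench import get_obs, get_image, calibration, job_done, grip_depth gives the robot as it stands.
- The arm moves only by the tool carry_out, never from a script. Its arguments are lists of equal length, an entry for each row: "translation": the shift along the tool's x, y, z in mm, a list of three; "turn": the turn about the tool's y in rad; "jaw": the finger opening in mm, from 0 to 85.4. A call has 1 to 12 rows; each row shifts and turns the commanded pose from where the row before left it, along the tool's axes as they then stand; what a row does not reach is not made up. A row lasts 1/12 s, in which the tool goes at most 41.7 mm and 7.16 degrees, less where a joint would pass 70% of its speed; a pose out of reach is approached as far as the arm can. A call with a gripper value outside its range is refused whole. The fingers move at their own pace and stop on an object; "force" is the grip in N (left out, the last holds). Time passes only in rows, so rows that do not move let the fingers close. It gives the time, the measured TCP pose, the force and the opening at its end, in the units of the state.
- get_obs(): the state, without advancing time (a new reading comes with each control period).
- get_image(name): name is "scene" or "top"; returns (picture, depth): 384x512x3 uint8, red, green, blue; 384x512 float32, m along the optical axis (not along the pixel's ray), 0 where there is no reading.
- calibration(name): a dict with "fov_y" (degrees; the focal length in pixels is half the picture's height over the tangent of half this angle, whatever the lens; pixels are square), "cx", "cy" (the principal point, pixels), "k1" (the pictures are not rectified: a ray, as slopes to the right and down, at radius r is drawn at 1 + k1 r^2 times it, then the intrinsics apply), "position" and "orientation" of the camera in the world. Camera axes: x right, y down, z forward; pixel columns grow to the right and rows downward; lengths in m; the calibration is good to about 2 mm. A picture is of the moment at which its call begins. calibration takes no time and is no camera call.
- job_done(): hands the job in, once; it reports no verdict.
The state is a dict: "t": time; "qpos": joint angles; "joint_vel": joint speeds; "joint_torque": joint torques, N m; "position": TCP position; "tool_rot": TCP orientation; "wrist_force": force on the tool from outside, world axes, zero at the start; "torque": the same for the moment, N m; "gripper_width": finger opening in m.
Only numpy, scipy, OpenCV 4.12 (cv2) and the standard library are available. Lean on these libraries where they do the work, as an engineer would, in place of code of your own. Each camera call takes 0.05 s, during which the arm holds its last target.

## Working session

There is one attempt and no reset: what is moved stays moved. The work goes in short steps, Python scripts to look and compute and a tool call to move; the robot and the scene stay as the last step left them, time stands still between calls to the robot, and variables do not carry over. Pictures are saved under pics/ and viewed, and the job is handed in when it is done.

Besides the shell and the picture viewer there is one more tool, called after "Request:" as name(argument=value, ...) on one line, values as JSON. carry_out: Moves the arm, as the interface text tells. Its arguments: {"type":"object","properties":{"translation":{"type":"array"},"turn":{"type":"array"},"jaw":{"type":"array"},"force":{"type":"number"}},"required":["translation","turn","jaw"]}

```bash
ls; mkdir -p pics; python3 - <<'E'
from bench import *
import cv2,numpy as np
print(get_obs(),grip_depth)
for n in("scene","top"):
    im,d=get_image(n);print(n,calibration(n))
    cv2.imwrite(f"pics/{n}0.png",im[:,:,::-1]);np.save(f"pics/{n}0.npy",d)
E
```

```text
pics
{'t': 0.0, 'qpos': array([ 1.06970718e+00,  3.81222434e-01,  1.29830312e+00,  1.27158232e-07,
        1.46362356e+00, -2.15278491e-01]), 'joint_vel': array([ 1.23403750e-03,  4.99542675e-04,  5.45764351e-04, -2.46336483e-04,
        1.81729173e-04,  8.44409741e-06]), 'joint_torque': array([-4.07350910e-05, -4.48459232e+01, -2.31280392e+01, -2.46772970e-04,
        4.68905579e-03, -7.02468228e-06]), 'position': array([0.15490122, 0.52740979, 0.23068331]), 'tool_rot': array([ 0.70041396, -0.10089867,  0.10051275, -0.69938325]), 'wrist_force': array([0.43584778, 0.39089877, 0.45103046]), 'torque': array([ 0.01057247, -0.01913074,  0.0082138 ]), 'gripper_width': 0.08560220447547606} -0.0187
scene {'fov_y': 51.4438860349282, 'cx': 258.1912438266395, 'cy': 194.0010477719127, 'k1': 0.028141670777719917, 'position': array([ 1.01945171, -0.38069616,  0.88362506]), 'orientation': array([ 0.86465075,  0.39770228, -0.13636159, -0.27498636])}
top {'fov_y': 55.91192170546364, 'cx': 253.3771027093092, 'cy': 192.27911775606654, 'k1': -0.05719877090687474, 'position': array([0.43513741, 0.01472777, 1.31981298]), 'orientation': array([-0.70120576,  0.71152214, -0.03883704,  0.0232037 ])}
```

View pics/scene0.png

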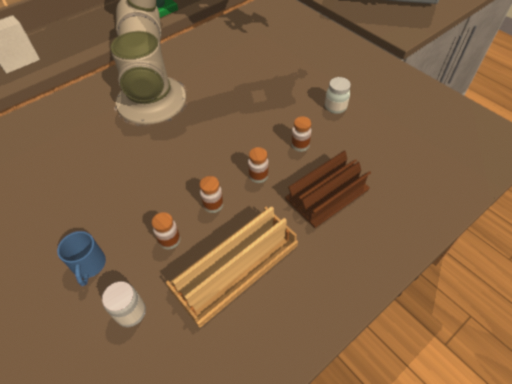

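View pics/top0.png

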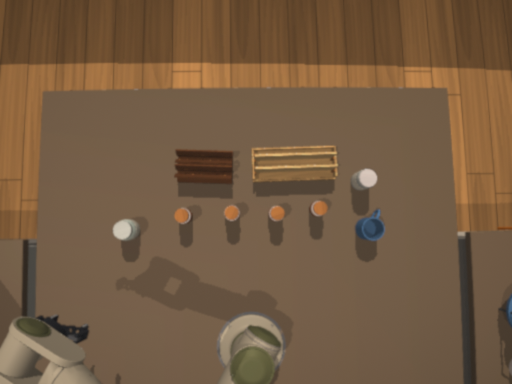

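```bash
cat > h.py <<'E'
from bench import *
import cv2,numpy as np
from scipy.spatial.transform import Rotation as R
def K(n):
    c=calibration(n);f=192/np.tan(np.radians(c['fov_y']/2))
    return c,np.array([[f,0,c['cx']],[0,f,c['cy']],[0,0,1]]),np.array([c['k1'],0,0,0.])
def slopes(n,uv):
    c,k,d=K(n)
    return cv2.undistortPointsIter(np.float64(uv).reshape(-1,1,2),k,d,None,None,(3,50,1e-10)).reshape(-1,2)
def rays(n,uv):
    c,_,_=K(n);s=slopes(n,uv)
    return c['position'],R.from_quat(c['orientation']).apply(np.c_[s,np.ones(len(s))])
def onplane(n,uv,z):
    o,r=rays(n,uv);return o+r*((z-o[2])/r[:,2])[:,None]
def cloud(n,d):
    v,u=np.mgrid[0:384,0:512];o,r=rays(n,np.c_[u.ravel(),v.ravel()])
    return (o+r*d.reshape(-1,1)).reshape(384,512,3)
def proj(n,P):
    c,k,d=K(n);rr=R.from_quat(c['orientation']).inv()
    return cv2.projectPoints(np.float64(P),rr.as_rotvec(),-rr.apply(c['position']),k,d)[0].reshape(-1,2)
def meet(a,b):
    o1,r1=rays('top',[a]);o2,r2=rays('scene',[b]);r1=r1[0];r2=r2[0]
    t=np.linalg.lstsq(np.c_[r1,-r2],o2-o1,rcond=None)[0]
    p,q=o1+t[0]*r1,o2+t[1]*r2
    return (p+q)/2,np.linalg.norm(p-q)
def snap(tag):
    out={}
    for n in("scene","top"):
        im,d=get_image(n);out[n]=(im,d)
        cv2.imwrite(f"pics/{n}{tag}.png",im[:,:,::-1]);np.save(f"pics/{n}{tag}.npy",d)
    return out
def load(n,tag): return cv2.imread(f"pics/{n}{tag}.png")[:,:,::-1],np.load(f"pics/{n}{tag}.npy")
def lids(n,im,amin=60):
    hsv=cv2.cvtColor(np.ascontiguousarray(im),cv2.COLOR_RGB2HSV)
    m=cv2.inRange(hsv,(3,150,110),(16,255,255))
    k,l,s,c=cv2.connectedComponentsWithStats(m)
    return [(c[i].round(2),s[i]) for i in range(1,k) if s[i,4]>amin],m
E
python3 - <<'E'
from h import *
for n in('top','scene'):
    im,d=load(n,'0');C=cloud(n,d)
    L,m=lids(n,im)
    for c,s in L:
        u,v=map(int,c.round());print(n,c,s,C[v,u].round(4),onplane(n,[c],.09)[0].round(4))
    big=cv2.resize(np.ascontiguousarray(im[130:260,100:400] if n=='top' else im[60:340,50:390]),None,fx=2.6 if n=='top' else 2.1,fy=2.6 if n=='top' else 2.1,interpolation=cv2.INTER_CUBIC)
    cv2.imwrite(f'pics/{n}0b.png',big[:,:,::-1])
print(R.from_quat(get_obs()['tool_rot']).as_matrix().round(3))
E
```

```text
top [99.89 74.05] [ 90  63  22  25 252] [ 1.3358  0.8697 -0.7462] [0.9711 0.524  0.09  ]
top [194.05  74.37] [171  62  49  25 879] [ 1.3246  0.3085 -0.744 ] [0.9638 0.1896 0.09  ]
top [225.53  76.09] [220  64  11  22 110] [ 1.3118  0.1193 -0.7481] [0.9562 0.0786 0.09  ]
top [264.95  73.45] [263  64   5  20  64] [ 1.3295 -0.1129 -0.7497] [ 0.9649 -0.0609  0.09  ]
top [332.22  74.33] [320  65  23  20 206] [ 1.3225 -0.5152 -0.7493] [ 0.9613 -0.301   0.09  ]
top [424.95  76.64] [404  67  45  20 597] [ 1.3103 -1.0926 -0.755 ] [ 0.9552 -0.6416  0.09  ]
top [69.   77.71] [65 68  8 21 62] [ 1.3121  1.0524 -0.7379] [0.9604 0.6349 0.09  ]
top [280.59  79.23] [275  71  12  15  74] [ 1.2902 -0.2071 -0.7461] [ 0.9433 -0.1159  0.09  ]
top [455.21  80.59] [451  70   9  23  76] [ 1.2839 -1.2781 -0.7467] [ 0.9418 -0.7556  0.09  ]
top [459.9  153.51] [450  98  20 109 610] [ 0.8311 -1.2772 -0.7535] [ 0.6718 -0.7513  0.09  ]
top [ 26.74 157.54] [ 24 144   7  34  74] [ 0.8348  1.2846 -0.7409] [0.6753 0.7736 0.09  ]
top [320.23 207.61] [314 202  13  12 125] [ 0.486  -0.2402  0.0912] [ 0.4874 -0.2413  0.09
[... 1268 characters left out ...]
3] [ 0.4882 -0.2431  0.0926] [ 0.4873 -0.2436  0.09  ]
scene [283.8  241.63] [268 228  27  29 145] [ 0.6824 -0.0304  0.0057] [ 0.7138 -0.0637  0.09  ]
scene [171.43 240.8 ] [164 234  15  12  75] [ 0.5147 -0.2478  0.0385] [ 0.5456 -0.2549  0.09  ]
scene [260.92 269.97] [247 255  30  28 108] [ 0.7096 -0.1287  0.0256] [ 0.7327 -0.1477  0.09  ]
scene [222.65 297.03] [216 289  14  16  69] [ 0.6969 -0.2324  0.0069] [ 0.727 -0.247  0.09 ]
scene [182.08 298.08] [176 292  12  15  63] [ 0.6469 -0.3066  0.0284] [ 0.674  -0.3119  0.09  ]
scene [194.68 312.52] [187 306  17  18  98] [ 0.6904 -0.3033  0.02  ] [ 0.7159 -0.3095  0.09  ]
[[ 0.959 -0.001  0.282]
 [-0.282 -0.001  0.959]
 [-0.    -1.    -0.001]]
```

View pics/top0b.png

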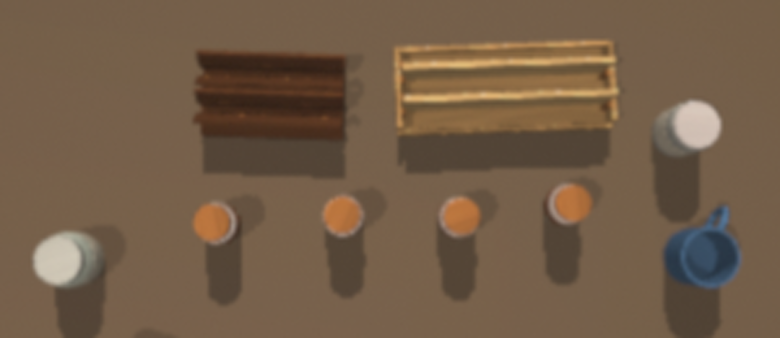

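View pics/scene0b.png

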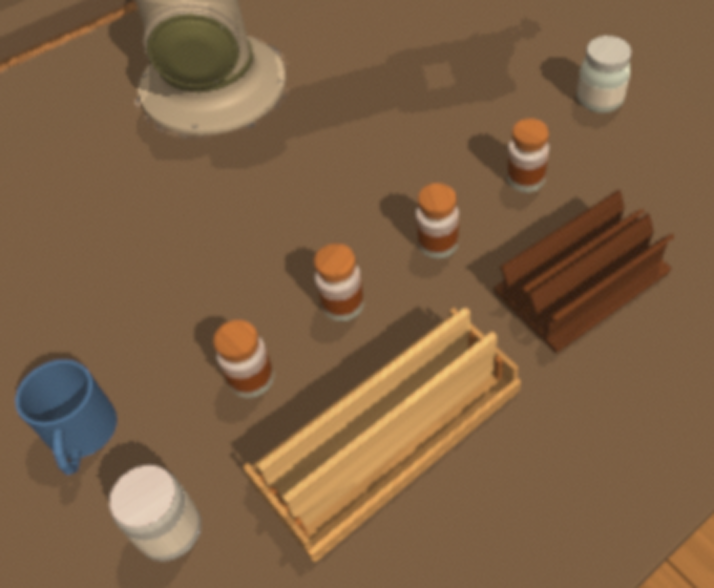

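```bash
python3 - <<'E'
from h import *
for n in('top','scene'):
    im,d=load(n,'0');C=cloud(n,d)
    X,Y,Z=C[...,0],C[...,1],C[...,2]
    for nm,reg,zs in(('crate',(X>.52)&(X<.76)&(Y<.02)&(Y>-.36),(.078,.1)),('stand',(X>.52)&(X<.76)&(Y>.02)&(Y<.36),(.05,.08))):
        m=reg&(Z>zs[0])&(Z<zs[1])
        k,l,s,c=cv2.connectedComponentsWithStats(m.astype(np.uint8))
        for i in range(1,k):
            if s[i,4]<25: continue
            q=C[l==i];p=np.polyfit(q[:,1],q[:,0],1)
            ends=onplane(n,[],0) if 0 else (q[:,1].min(),q[:,1].max())
            print(n,nm,s[i],q.mean(0).round(4),'dx/dy %.4f'%p[0],np.round(ends,4))
# wood mask fit in top at known heights
im,d=load('top','0')
cv2.imwrite('pics/t_cr.png',cv2.resize(np.ascontiguousarray(im[138:190,165:345]),None,fx=4.4,fy=4.4,interpolation=cv2.INTER_NEAREST)[:,:,::-1])
im,d=load('scene','0')
cv2.imwrite('pics/s_cr.png',cv2.resize(np.ascontiguousarray(im[145:325,160:375]),None,fx=3.3,fy=3.3,interpolation=cv2.INTER_NEAREST)[:,:,::-1])
E
```

```text
top crate [255 152  82   5 247] [ 0.6737 -0.1607  0.0902] dx/dy -0.0229 [-0.3041 -0.0208]
top crate [255 164  83   6 237] [ 0.6297 -0.1608  0.0903] dx/dy -0.0245 [-0.3046 -0.0202]
top stand [175 149  58   8 303] [0.6893 0.1587 0.0618] dx/dy 0.0480 [0.059  0.2595]
top stand [174 159  58  12 506] [0.6452 0.1617 0.0623] dx/dy 0.0427 [0.0628 0.2625]
top stand [174 174  58   6 218] [0.6044 0.1647 0.0628] dx/dy 0.0469 [0.0633 0.2628]
scene crate [172 207 102  79 688] [ 0.633  -0.1745  0.088 ] dx/dy -0.0198 [-0.3083 -0.0206]
scene crate [184 219 103  82 689] [ 0.6768 -0.1729  0.0884] dx/dy -0.0203 [-0.3074 -0.0208]
scene stand [288 150  59  44 564] [0.6055 0.1579 0.0607] dx/dy 0.0435 [0.0592 0.2621]
scene stand [296 159  65  49 775] [0.6529 0.154  0.062 ] dx/dy 0.0422 [0.0571 0.2611]
scene stand [310 171  62  43 237] [0.6923 0.1525 0.0646] dx/dy 0.0316 [0.0565 0.2564]
```

View pics/t_cr.png

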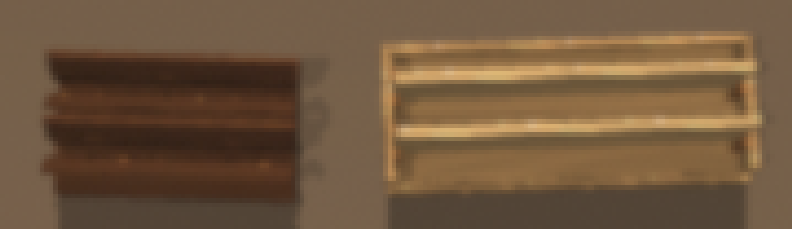

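View pics/s_cr.png

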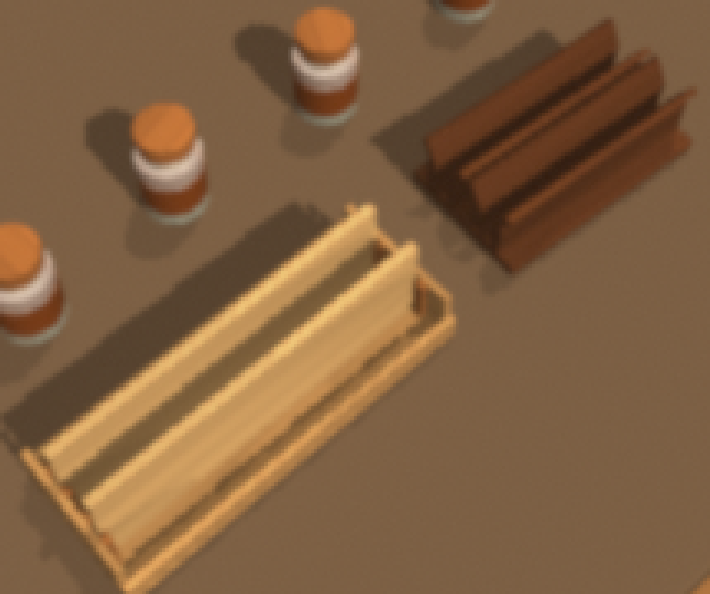

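```bash
python3 - <<'E'
from h import *
def prof(n,c,th,z,xs,ys):
    im,_=load(n,'0');g=cv2.cvtColor(np.ascontiguousarray(im),cv2.COLOR_RGB2GRAY).astype(np.float32)
    a=np.array([np.cos(th),np.sin(th)]);b=np.array([-np.sin(th),np.cos(th)])
    X,Y=np.meshgrid(xs,ys);P=np.array(c)+X[...,None]*a+Y[...,None]*b
    uv=proj(n,np.c_[P.reshape(-1,2),np.full(P.size//2,z)]).astype(np.float32)
    return cv2.remap(g,uv[:,0].reshape(X.shape),uv[:,1].reshape(X.shape),cv2.INTER_LINEAR)
xs=np.arange(-80,81,2)/1000;ys=np.arange(-80,81,4)/1000
# best theta by sharpness
for n in('top','scene'):
  for nm,c,z,L in(('stand',(.646,.161),.067,.085),('crate',(.6517,-.162),.091,.12)):
    best=max(np.arange(-.08,.081,.004),key=lambda t:np.square(np.diff(prof(n,c,t,z,xs,np.linspace(-L,L,41)).mean(0))).sum())
    print(n,nm,'theta',best)
    p=prof(n,c,best,z,xs,np.linspace(-L,L,41)).mean(0)
    print(' '.join(f'{int(x*1000)}:{v:.0f}' for x,v in zip(xs,p)))
E
```

```text
top stand theta -0.04399999999999997
-80:71 -78:72 -76:72 -74:71 -72:71 -70:70 -68:67 -66:62 -64:57 -62:54 -60:52 -58:51 -56:52 -54:52 -52:53 -50:54 -48:56 -46:58 -44:61 -42:63 -40:64 -38:63 -36:61 -34:57 -32:53 -30:50 -28:48 -26:46 -24:43 -22:41 -20:41 -18:42 -16:42 -14:42 -12:43 -10:45 -8:49 -6:55 -4:61 -2:63 0:61 2:58 4:56 6:57 8:59 10:62 12:63 14:62 16:60 18:57 20:53 22:50 24:47 26:43 28:40 30:39 32:40 34:41 36:42 38:42 40:43 42:45 44:49 46:56 48:67 50:77 52:86 54:93 56:97 58:99 60:99 62:99 64:100 66:100 68:99 70:99 72:99 74:99 76:99 78:99 80:99
top crate theta 0.02400000000000009
-80:71 -78:71 -76:71 -74:71 -72:73 -70:79 -68:89 -66:99 -64:104 -62:105 -60:107 -58:108 -56:108 -54:108 -52:108 -50:108 -48:108 -46:108 -44:108 -42:108 -40:106 -38:102 -36:97 -34:93 -32:90 -30:91 -28:101 -26:120 -24:147 -22:165 -20:171 -18:162 -16:144 -14:128 -12:117 -10:113 -8:112 -6:113 -4:114 -2:115 0:113 2:110 4:105 6:98 8:93 10:89 12:88 14:90 16:99 18:118 20:143 22:164 24:171 26:165 28:148 30:131 32:118 34:111 36:107 38:104 40:105 42:115 44:131 46:140 48:136 50:124 52:112 54:104 56:101 58:99 60:99 
[... 527 characters left out ...]
52:68 54:62 56:59 58:59 60:60 62:63 64:65 66:68 68:70 70:72 72:72 74:72 76:72 78:73 80:75
scene crate theta 0.02400000000000009
-80:101 -78:101 -76:101 -74:101 -72:101 -70:101 -68:98 -66:92 -64:84 -62:77 -60:73 -58:73 -56:72 -54:72 -52:72 -50:72 -48:72 -46:72 -44:72 -42:72 -40:72 -38:72 -36:72 -34:73 -32:77 -30:90 -28:117 -26:151 -24:178 -22:190 -20:190 -18:180 -16:168 -14:160 -12:157 -10:155 -8:155 -6:155 -4:153 -2:141 0:121 2:104 4:96 6:94 8:95 10:95 12:96 14:100 16:116 18:147 20:176 22:190 24:190 26:180 28:167 30:159 32:156 34:155 36:156 38:158 40:160 42:161 44:160 46:158 48:157 50:158 52:159 54:158 56:153 58:147 60:142 62:139 64:137 66:128 68:112 70:100 72:101 74:108 76:118 78:135 80:156
```

Request:
carry_out(translation=[[0, 0, 0], [0, 0, 0], [0, 0, 0], [0, 0, 0], [0, 0, 0], [0, 0, 0], [0, 0, 0], [0, 0, 0], [0, 0, 0], [0, 0, 0], [0, 0, 0], [0, 0, 0]], turn=[0.105, 0.105, 0.105, 0.105, 0.105, 0.105, 0.105, 0.105, 0.105, 0.105, 0.105, 0.105], jaw=[40, 40, 40, 40, 40, 40, 40, 40, 40, 40, 40, 40], force=40)

```text
t: 1.1
position: [0.155, 0.5275, 0.2309]
tool_rot: [0.505, -0.495, 0.495, -0.505]
wrist_force: [0.6, -0.1, 0.5]
gripper_width: 0.04
```

```bash
cat > go.py <<'E'
from h import *
import sys
def go(x,y,z,yaw):
    o=get_obs();r=R.from_quat(o['tool_rot'])
    d=r.inv().apply(np.array([x,y,z])-o['position'])*1000
    m=r.as_matrix();cur=np.arctan2(m[1,2],m[0,2]);t=(cur-yaw+np.pi/2)%np.pi-np.pi/2
    print('t %.2f pos'%o['t'],o['position'].round(4),'yaw %.4f'%cur,'down',m[:,1].round(3),'F',o['wrist_force'].round(1),'w %.4f'%o['gripper_width'],'q6 %.2f'%o['qpos'][5])
    print('shift',d.round(1),'turn %.4f'%t)
if __name__=='__main__': go(*map(float,sys.argv[1:]))
E
python3 go.py 0.653 -0.162 0.231 0.024; python3 - <<'E'
from h import *
c=np.array([.653,-.162]);th=.024
print('boards',[c+s*np.array([np.cos(th),np.sin(th)]) for s in(-.022,.022)])
E
```

```text
t 1.10 pos [0.155  0.5275 0.2309] yaw 0.0198 down [-0.    -0.001 -1.   ] F [ 0.6 -0.1  0.5] w 0.0400 q6 1.05
shift [6.993e+02 3.000e-01 4.843e+02] turn -0.0042
boards [array([ 0.63100634, -0.16252795]), array([ 0.67499366, -0.16147205])]
```

Request:
carry_out(translation=[[29, 0, 22], [29, 0, 22], [29, 0, 22], [29, 0, 22], [29, 0, 22], [29, 0, 22], [29, 0, 22], [29, 0, 22], [29, 0, 22], [29, 0, 22], [29, 0, 22], [29, 0, 22]], turn=[0, 0, 0, 0, 0, 0, 0, 0, 0, 0, 0, 0], jaw=[40, 40, 40, 40, 40, 40, 40, 40, 40, 40, 40, 40])

```text
t: 2.1
position: [0.4283, 0.1847, 0.2312]
tool_rot: [0.506, -0.494, 0.494, -0.506]
wrist_force: [1.4, 0.8, 0.3]
gripper_width: 0.04
```

Request:
carry_out(translation=[[29, 0, 21], [29, 0, 21], [29, 0, 21], [29, 0, 21], [29, 0, 21], [29, 0, 21], [29, 0, 21], [29, 0, 21], [29, 0, 21], [29, 0, 21], [29, 0, 21], [0, 0, 0]], turn=[-0.004, 0, 0, 0, 0, 0, 0, 0, 0, 0, 0, 0], jaw=[40, 40, 40, 40, 40, 40, 40, 40, 40, 40, 40, 40])

```text
t: 3.1
position: [0.6696, -0.1311, 0.2288]
tool_rot: [0.507, -0.494, 0.494, -0.506]
wrist_force: [0.5, 0.2, -0.2]
gripper_width: 0.0402
```

```bash
python3 go.py 0.675 -0.1615 0.065 0.024
```

```text
t 3.10 pos [ 0.6696 -0.1311  0.2288] yaw 0.0245 down [-0.002 -0.    -1.   ] F [ 0.5  0.2 -0.2] w 0.0402 q6 -0.39
shift [ 30.4 163.8   4.9] turn 0.0005
```

Request:
carry_out(translation=[[15, 0, 3], [15, 0, 2], [0, 16, 0], [0, 16, 0], [0, 16, 0], [0, 16, 0], [0, 16, 0], [0, 16, 0], [0, 16, 0], [0, 0, 0]], turn=[0, 0, 0, 0, 0, 0, 0, 0, 0, 0], jaw=[40, 40, 40, 40, 40, 40, 40, 40, 40, 40])

```text
t: 3.93
position: [0.672, -0.1555, 0.1163]
tool_rot: [0.508, -0.495, 0.491, -0.506]
wrist_force: [-0.6, 0.3, 0.4]
gripper_width: 0.0398
```

```bash
python3 go.py 0.675 -0.1615 0.065 0.024; python3 - <<'E'
from h import *
snap('1')
im,_=load('scene','1')
cv2.imwrite('pics/s1.png',cv2.resize(np.ascontiguousarray(im[145:325,160:375]),None,fx=3.3,fy=3.3,interpolation=cv2.INTER_CUBIC)[:,:,::-1])
E
```

```text
t 3.93 pos [ 0.672  -0.1555  0.1163] yaw 0.0293 down [-0.005  0.002 -1.   ] F [-0.6  0.3  0.4] w 0.0398 q6 -0.43
shift [ 6.2 51.2  3.1] turn 0.0053
```

View pics/s1.png

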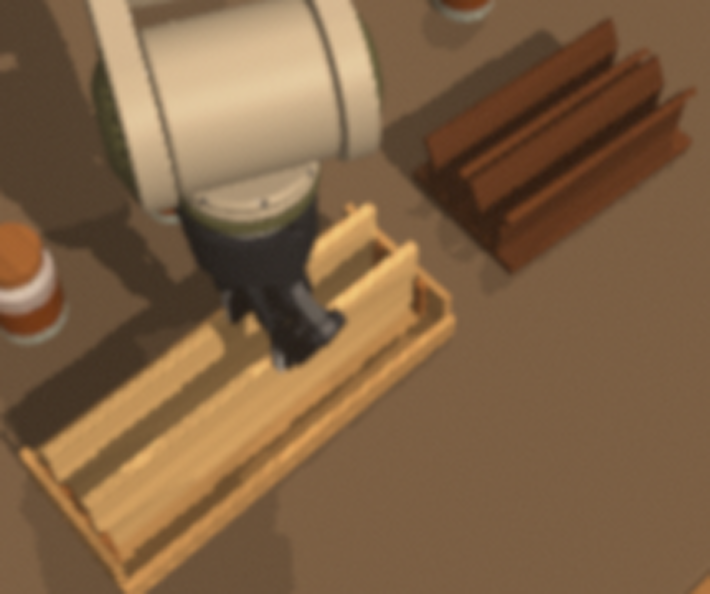

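Request:
carry_out(translation=[[3, 15, 1], [3, 15, 2], [0, 15, 0], [0, 6, 0], [0, 0, 0], [0, 0, 0], [0, 0, 0]], turn=[0, 0, 0, 0, 0, 0, 0], jaw=[40, 40, 40, 40, 40, 40, 40])

```text
t: 4.62
position: [0.6774, -0.1618, 0.07]
tool_rot: [-0.507, 0.492, -0.493, 0.508]
wrist_force: [1.0, 0.1, 0.5]
gripper_width: 0.04
```

```bash
python3 go.py 0.675 -0.1615 0.065 0.024
```

```text
t 4.62 pos [ 0.6774 -0.1618  0.07  ] yaw 0.0291 down [ 0.002 -0.001 -1.   ] F [1.  0.1 0.5] w 0.0400 q6 -0.43
shift [-0.4  5.  -2.4] turn 0.0051
```

Request:
carry_out(translation=[[0, 5, -2], [0, 0, 0], [0, 0, 0], [0, 0, 0], [0, 0, 0], [0, 0, 0], [0, 0, 0], [0, 0, 0], [0, 0, 0]], turn=[0.005, 0, 0, 0, 0, 0, 0, 0, 0], jaw=[40, 40, 0, 0, 0, 0, 0, 0, 0], force=45)

```text
t: 5.37
position: [0.6749, -0.1617, 0.0636]
tool_rot: [-0.506, 0.494, -0.494, 0.506]
wrist_force: [-0.6, -0.1, 2.3]
gripper_width: 0.0075
```

```bash
python3 go.py 0.675 -0.1615 0.065 0.024
```

```text
t 5.37 pos [ 0.6749 -0.1617  0.0636] yaw 0.0241 down [ 0. -0. -1.] F [-0.6 -0.1  2.3] w 0.0075 q6 -0.43
shift [-0.2 -1.4  0.1] turn 0.0001
```

Request:
carry_out(translation=[[0, -5, 0], [0, -8, 0], [0, -12, 0], [0, -12, 0], [0, -12, 0], [0, -12, 0], [0, -12, 0], [0, -12, 0], [0, -12, 0], [0, -12, 0], [0, -6, 0], [0, 0, 0]], turn=[0, 0, 0, 0, 0, 0, 0, 0, 0, 0, 0, 0], jaw=[0, 0, 0, 0, 0, 0, 0, 0, 0, 0, 0, 0])

```text
t: 6.37
position: [0.6753, -0.1619, 0.1809]
tool_rot: [-0.505, 0.493, -0.495, 0.506]
wrist_force: [0.0, -0.5, 0.1]
gripper_width: 0.0071
```

```bash
python3 go.py 0.6725 0.160 0.178 -0.044; python3 - <<'E'
from h import *
snap('2')
E
```

```text
t 6.37 pos [ 0.6753 -0.1619  0.1809] yaw 0.0240 down [ 0.004 -0.002 -1.   ] F [ 0.  -0.5  0.1] w 0.0071 q6 -0.43
shift [-321.9    2.4    4.9] turn 0.0680
```

View pics/scene2.png

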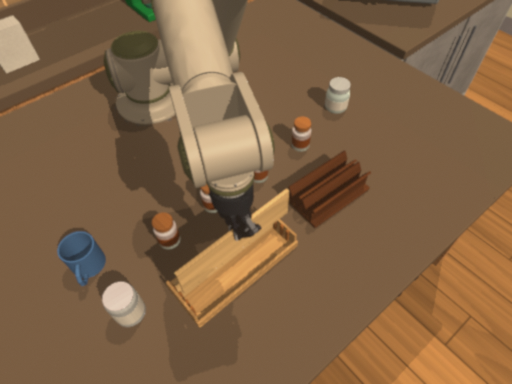

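Request:
carry_out(translation=[[-15, 0, 0], [-26, 0, 0], [-32, 0, 0], [-32, 0, 0], [-32, 0, 0], [-32, 0, 0], [-32, 0, 0], [-32, 0, 0], [-32, 0, 0], [-26, 0, 0], [-15, 0, 0], [0, 0, 0]], turn=[0, 0, 0, 0, 0, 0, 0, 0, 0, 0.034, 0.034, 0], jaw=[0, 0, 0, 0, 0, 0, 0, 0, 0, 0, 0, 0])

```text
t: 7.47
position: [0.6667, 0.1487, 0.1775]
tool_rot: [-0.49, 0.511, -0.51, 0.489]
wrist_force: [0.4, 0.1, -1.3]
gripper_width: 0.0071
```

Request:
carry_out(translation=[[0, 0, 0], [0, 0, 0]], turn=[0, 0], jaw=[0, 0])

```text
t: 7.63
position: [0.6676, 0.144, 0.1779]
tool_rot: [-0.489, 0.511, -0.511, 0.489]
wrist_force: [-0.2, -0.8, -1.5]
gripper_width: 0.0076
```

```bash
python3 go.py 0.6725 0.160 0.140 -0.044; python3 - <<'E'
from h import *
snap('3')
im,_=load('scene','3')
cv2.imwrite('pics/s3.png',cv2.resize(np.ascontiguousarray(im[85:285,230:430]),None,fx=3,fy=3,interpolation=cv2.INTER_CUBIC)[:,:,::-1])
E
```

```text
t 7.63 pos [0.6676 0.144  0.1779] yaw -0.0435 down [-0.001 -0.    -1.   ] F [-0.2 -0.8 -1.5] w 0.0076 q6 0.08
shift [-16.3  37.8   4.2] turn 0.0005
```

View pics/s3.png

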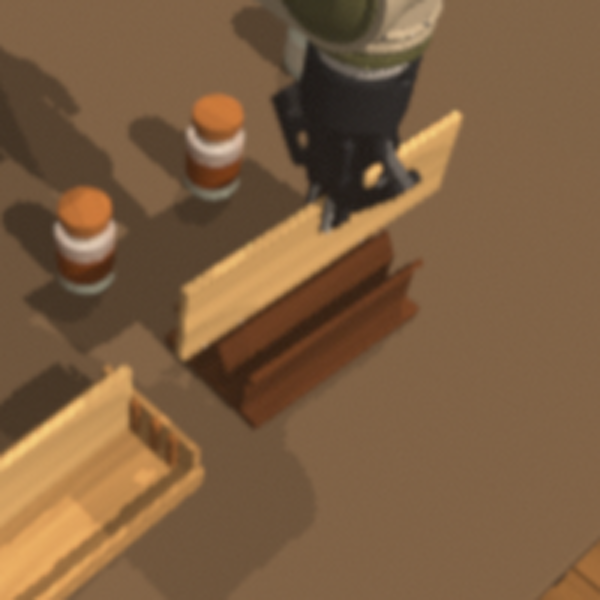

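View pics/top3.png

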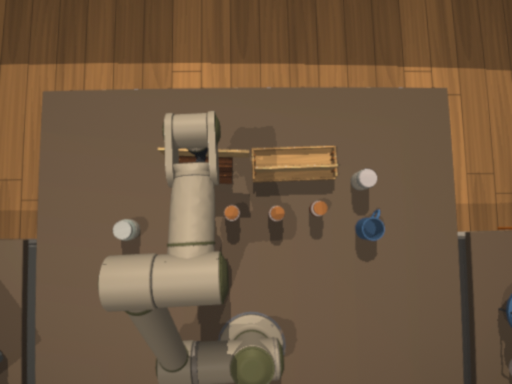

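Request:
carry_out(translation=[[-8, 0, 2], [-8, 0, 2], [0, 10, 0], [0, 10, 0], [0, 10, 0], [0, 8, 0], [0, 0, 0], [0, 0, 0]], turn=[0, 0, 0, 0, 0, 0, 0, 0], jaw=[0, 0, 0, 0, 0, 0, 0, 0])

```text
t: 8.4
position: [0.6724, 0.1598, 0.1396]
tool_rot: [-0.489, 0.511, -0.511, 0.488]
wrist_force: [-0.3, -0.6, -1.0]
gripper_width: 0.007
```

```bash
python3 go.py 0.6725 0.160 0.070 -0.044
```

```text
t 8.40 pos [0.6724 0.1598 0.1396] yaw -0.0442 down [-0.001 -0.    -1.   ] F [-0.3 -0.6 -1. ] w 0.0070 q6 0.11
shift [-0.2 69.6  0.2] turn -0.0002
```

Request:
carry_out(translation=[[0, 6, 0], [0, 6, 0], [0, 6, 0], [0, 6, 0], [0, 6, 0], [0, 4, 0], [0, 4, 0], [0, 0, 0]], turn=[0, 0, 0, 0, 0, 0, 0, 0], jaw=[0, 0, 0, 0, 0, 0, 0, 0])

```text
t: 9.07
position: [0.6723, 0.16, 0.1013]
tool_rot: [-0.489, 0.511, -0.511, 0.488]
wrist_force: [-0.5, 0.2, -2.2]
gripper_width: 0.0071
```

```bash
python3 go.py 0.6725 0.160 0.070 -0.044; python3 - <<'E'
from h import *
snap('4')
im,_=load('scene','4')
cv2.imwrite('pics/s4.png',cv2.resize(np.ascontiguousarray(im[105:245,260:400]),None,fx=4,fy=4,interpolation=cv2.INTER_CUBIC)[:,:,::-1])
E
```

```text
t 9.07 pos [0.6723 0.16   0.1013] yaw -0.0440 down [-0.001 -0.    -1.   ] F [-0.5  0.2 -2.2] w 0.0071 q6 0.11
shift [ 0.  31.3  0.3] turn 0.0000
```

View pics/s4.png

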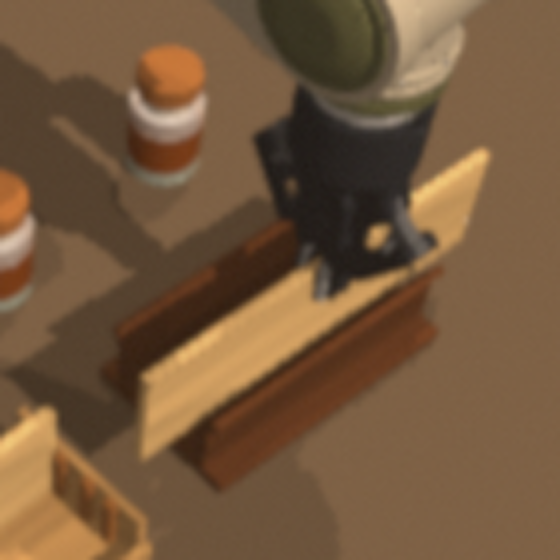

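Request:
carry_out(translation=[[0, 4, 0], [0, 4, 0], [0, 4, 0], [0, 4, 0], [0, 4, 0], [0, 3, 0], [0, 0, 0]], turn=[0, 0, 0, 0, 0, 0, 0], jaw=[0, 0, 0, 0, 0, 0, 0])

```text
t: 9.75
position: [0.6723, 0.16, 0.0784]
tool_rot: [-0.489, 0.511, -0.511, 0.488]
wrist_force: [0.4, 0.3, -1.7]
gripper_width: 0.0072
```

```bash
python3 go.py 0.6725 0.160 0.070 -0.044
```

```text
t 9.75 pos [0.6723 0.16   0.0784] yaw -0.0440 down [-0.001 -0.    -1.   ] F [ 0.4  0.3 -1.7] w 0.0072 q6 0.11
shift [-0.   8.4  0.2] turn -0.0000
```

Request:
carry_out(translation=[[0, 3, 0], [0, 3, 0], [0, 2, 0], [0, 0, 0], [0, 0, 0]], turn=[0, 0, 0, 0, 0], jaw=[0, 0, 0, 0, 0])

```text
t: 10.17
position: [0.6726, 0.16, 0.0712]
tool_rot: [-0.489, 0.511, -0.511, 0.489]
wrist_force: [0.3, 0.2, -1.8]
gripper_width: 0.007
```

Request:
carry_out(translation=[[0, 1, 0], [0, 0, 0], [0, 0, 0], [0, 0, 0], [0, 0, 0], [0, 0, 0], [0, -8, 0], [0, -12, 0], [0, -15, 0], [0, -20, 0], [0, -20, 0], [0, -20, 0]], turn=[0, 0, 0, 0, 0, 0, 0, 0, 0, 0, 0, 0], jaw=[0, 0, 30, 30, 30, 30, 30, 30, 30, 36, 40, 40])

```text
t: 11.17
position: [0.6727, 0.16, 0.1678]
tool_rot: [0.488, -0.511, 0.511, -0.489]
wrist_force: [-0.1, 0.8, -0.3]
gripper_width: 0.0399
```

```bash
python3 go.py 0.631 -0.1625 0.17 0.024; python3 - <<'E'
from h import *
snap('5')
im,_=load('scene','5')
cv2.imwrite('pics/s5.png',cv2.resize(np.ascontiguousarray(im[105:325,160:400]),None,fx=3,fy=3,interpolation=cv2.INTER_CUBIC)[:,:,::-1])
E
```

```text
t 11.17 pos [0.6727 0.16   0.1678] yaw -0.0440 down [ 0.002  0.    -1.   ] F [-0.1  0.8 -0.3] w 0.0399 q6 0.11
shift [324.1  -2.3 -27.5] turn -0.0680
```

View pics/s5.png

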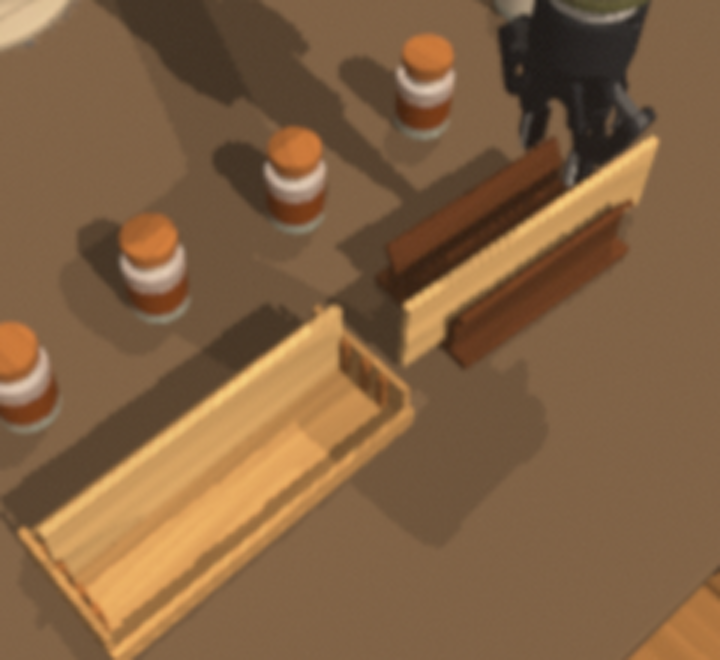

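Board 2 stands in the far slot; the pads released it cleanly. Now for board 1.

Request:
carry_out(translation=[[16, 0, 0], [30, 0, 0], [32, 0, 0], [32, 0, 0], [32, 0, 0], [32, 0, 0], [32, 0, 0], [32, 0, 0], [32, 0, 0], [30, 0, -14], [22, 0, -14], [0, 0, 0]], turn=[0, 0, 0, 0, 0, 0, 0, 0, 0, -0.034, -0.034, 0], jaw=[40, 40, 40, 40, 40, 40, 40, 40, 40, 40, 40, 40])

```text
t: 12.27
position: [0.6286, -0.1657, 0.1647]
tool_rot: [0.506, -0.495, 0.494, -0.504]
wrist_force: [-0.6, -1.0, -0.2]
gripper_width: 0.0398
```

Request:
carry_out(translation=[[0, 0, 0], [0, 0, 0]], turn=[0, 0], jaw=[40, 40])

```text
t: 12.43
position: [0.6311, -0.1608, 0.1651]
tool_rot: [0.506, -0.494, 0.494, -0.506]
wrist_force: [-0.1, 0.3, -0.3]
gripper_width: 0.04
```

```bash
python3 go.py 0.631 -0.1625 0.064 0.024
```

```text
t 12.43 pos [ 0.6311 -0.1608  0.1651] yaw 0.0233 down [-0.  0. -1.] F [-0.1  0.3 -0.3] w 0.0400 q6 -0.45
shift [  1.7 101.1  -0. ] turn -0.0007
```

Request:
carry_out(translation=[[2, 16, 0], [0, 16, 0], [0, 16, 0], [0, 16, 0], [0, 16, 0], [0, 12, 0], [0, 9, 0], [0, 0, 0], [0, 0, 0], [0, 0, 0]], turn=[0, 0, 0, 0, 0, 0, 0, 0, 0, 0], jaw=[40, 40, 40, 40, 40, 40, 40, 40, 40, 40])

```text
t: 13.27
position: [0.6318, -0.1627, 0.0652]
tool_rot: [-0.506, 0.493, -0.494, 0.506]
wrist_force: [0.6, 0.0, -0.8]
gripper_width: 0.0402
```

Request:
carry_out(translation=[[0, 0, 0], [0, 0, 0], [0, 0, 0], [0, 0, 0], [0, 0, 0], [0, 0, 0], [0, 0, 0], [0, 0, 0]], turn=[0, 0, 0, 0, 0, 0, 0, 0], jaw=[0, 0, 0, 0, 0, 0, 0, 0], force=45)

```text
t: 13.93
position: [0.6314, -0.163, 0.065]
tool_rot: [-0.506, 0.494, -0.494, 0.506]
wrist_force: [-2.0, 0.9, 4.9]
gripper_width: 0.0071
```

```bash
python3 go.py 0.631 -0.1625 0.064 0.024
```

```text
t 13.93 pos [ 0.6314 -0.163   0.065 ] yaw 0.0240 down [ 0.001 -0.    -1.   ] F [-2.   0.9  4.9] w 0.0071 q6 -0.46
shift [-0.5  1.  -0.4] turn 0.0000
```

Request:
carry_out(translation=[[0, -5, 0], [0, -8, 0], [0, -12, 0], [0, -12, 0], [0, -12, 0], [0, -12, 0], [0, -12, 0], [0, -12, 0], [0, -12, 0], [0, -12, 0], [0, -6, 0], [0, 0, 0]], turn=[0, 0, 0, 0, 0, 0, 0, 0, 0, 0, 0, 0], jaw=[0, 0, 0, 0, 0, 0, 0, 0, 0, 0, 0, 0])

```text
t: 14.93
position: [0.6317, -0.1631, 0.181]
tool_rot: [-0.506, 0.493, -0.495, 0.506]
wrist_force: [0.9, 0.5, -1.3]
gripper_width: 0.0074
```

Request:
carry_out(translation=[[-15, 0, -1], [-26, 0, -2], [-32, 0, -2], [-32, 0, -2], [-32, 0, -2], [-32, 0, -2], [-32, 0, -2], [-32, 0, -2], [-32, 0, -2], [-26, 0, -1], [-20, 0, 0], [-12, 0, 0]], turn=[0, 0, 0, 0, 0, 0, 0, 0, 0, 0.034, 0.034, 0], jaw=[0, 0, 0, 0, 0, 0, 0, 0, 0, 0, 0, 0])

```text
t: 15.93
position: [0.6058, 0.1626, 0.1785]
tool_rot: [-0.49, 0.511, -0.51, 0.489]
wrist_force: [-0.2, 0.2, -1.8]
gripper_width: 0.0074
```

Request:
carry_out(translation=[[0, 0, 0], [0, 0, 0], [0, 0, 0]], turn=[0, 0, 0], jaw=[0, 0, 0])

```text
t: 16.18
position: [0.607, 0.1587, 0.179]
tool_rot: [-0.489, 0.511, -0.511, 0.489]
wrist_force: [-0.2, -0.6, -0.8]
gripper_width: 0.0072
```

```bash
python3 go.py 0.6205 0.162 0.140 -0.044
```

```text
t 16.18 pos [0.607  0.1587 0.179 ] yaw -0.0441 down [-0.001 -0.    -1.   ] F [-0.2 -0.6 -0.8] w 0.0072 q6 0.11
shift [-3.9 39.  13.4] turn -0.0001
```

Request:
carry_out(translation=[[-2, 0, 7], [-2, 0, 6], [0, 10, 0], [0, 10, 0], [0, 10, 0], [0, 9, 0], [0, 0, 0], [0, 0, 0]], turn=[0, 0, 0, 0, 0, 0, 0, 0], jaw=[0, 0, 0, 0, 0, 0, 0, 0])

```text
t: 16.85
position: [0.6199, 0.1629, 0.1395]
tool_rot: [-0.489, 0.511, -0.511, 0.488]
wrist_force: [0.2, -0.9, -0.8]
gripper_width: 0.0074
```

Request:
carry_out(translation=[[0, 6, 0], [0, 6, 0], [0, 6, 0], [0, 6, 0], [0, 6, 0], [0, 4, 0], [0, 4, 0], [0, 0, 0]], turn=[0, 0, 0, 0, 0, 0, 0, 0], jaw=[0, 0, 0, 0, 0, 0, 0, 0])

```text
t: 17.52
position: [0.6198, 0.1629, 0.1013]
tool_rot: [-0.489, 0.511, -0.511, 0.488]
wrist_force: [-0.8, 0.3, 0.0]
gripper_width: 0.0071
```

```bash
python3 go.py 0.6205 0.162 0.072 -0.044; python3 - <<'E'
from h import *
snap('6')
im,_=load('scene','6')
cv2.imwrite('pics/s6.png',cv2.resize(np.ascontiguousarray(im[105:245,260:400]),None,fx=4,fy=4,interpolation=cv2.INTER_CUBIC)[:,:,::-1])
E
```

```text
t 17.52 pos [0.6198 0.1629 0.1013] yaw -0.0440 down [-0.001 -0.    -1.   ] F [-0.8  0.3  0. ] w 0.0071 q6 0.12
shift [ 0.9 29.3  0.7] turn -0.0000
```

View pics/s6.png

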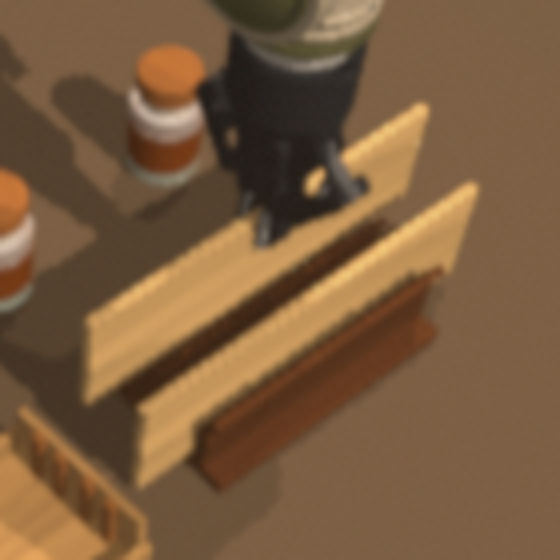

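Board 1 hangs parallel over the near slot; going down.

Request:
carry_out(translation=[[0, 4, 1], [0, 4, 0], [0, 4, 0], [0, 4, 0], [0, 4, 0], [0, 3, 0], [0, 0, 0]], turn=[0, 0, 0, 0, 0, 0, 0], jaw=[0, 0, 0, 0, 0, 0, 0])

```text
t: 18.2
position: [0.6208, 0.1629, 0.0784]
tool_rot: [-0.489, 0.511, -0.511, 0.488]
wrist_force: [-0.5, -0.3, -1.6]
gripper_width: 0.0071
```

Request:
carry_out(translation=[[0, 3, 0], [0, 2, 0], [0, 1, 0], [0, 0, 0], [0, 0, 0]], turn=[0, 0, 0, 0, 0], jaw=[0, 0, 0, 0, 0])

```text
t: 18.62
position: [0.6212, 0.1629, 0.0734]
tool_rot: [0.489, -0.511, 0.511, -0.489]
wrist_force: [0.1, 0.0, -1.2]
gripper_width: 0.0069
```

Request:
carry_out(translation=[[0, 2, 0], [0, 0, 0], [0, 0, 0], [0, 0, 0], [0, 0, 0], [0, 0, 0], [0, -8, 0], [0, -12, 0], [0, -15, 0], [0, -20, 0], [0, -20, 0], [0, -20, 0]], turn=[0, 0, 0, 0, 0, 0, 0, 0, 0, 0, 0, 0], jaw=[0, 0, 30, 30, 30, 30, 30, 30, 30, 36, 60, 85])

```text
t: 19.62
position: [0.6211, 0.1629, 0.168]
tool_rot: [0.489, -0.511, 0.511, -0.489]
wrist_force: [0.8, 0.4, 0.5]
gripper_width: 0.0591
```

```bash
python3 go.py 0.487 -0.2415 0.165 0.024; python3 - <<'E'
from h import *
snap('7')
im,_=load('scene','7')
cv2.imwrite('pics/s7.png',cv2.resize(np.ascontiguousarray(im[85:325,130:400]),None,fx=2.8,fy=2.5,interpolation=cv2.INTER_CUBIC)[:,:,::-1])
im,d=load('top','7');C=cloud('top',d)
for c,s in lids('top',im)[0]:
    if 200<c[1]<222: print(c,onplane('top',[c],.093)[0],C[int(c[1]+.5),int(c[0]+.5)].round(4))
for c,s in lids('scene',load('scene','7')[0],100)[0]: print(c,s[4],onplane('scene',[c],.091)[0].round(4))
E
```

```text
t 19.62 pos [0.6211 0.1629 0.168 ] yaw -0.0440 down [ 0.001  0.    -1.   ] F [0.8 0.4 0.5] w 0.0591 q6 0.12
shift [ 409.9    3.  -116.2] turn -0.0680
[320.23 207.61] [ 0.48726975 -0.24064782  0.093     ] [ 0.486  -0.2402  0.0911]
[230.84 212.22] [0.47618697 0.06409492 0.093     ] [0.4769 0.0636 0.0925]
[277.44 212.61] [ 0.47251651 -0.09388491  0.093     ] [ 0.4711 -0.092   0.0966]
[495.07  78.04] 2509 [0.7151 0.7931 0.091 ]
[50.47 90.91] 315 [-0.1279 -0.2476  0.091 ]
[302.36 123.11] 199 [0.4702 0.2292 0.091 ]
[257.84 154.64] 233 [0.4774 0.0598 0.091 ]
[208.93 184.11] 276 [ 0.4715 -0.0955  0.091 ]
[444.05 317.43] 20054 [1.0452 0.0607 0.091 ]
[235.03 258.42] 2791 [ 0.6751 -0.1733  0.091 ]
[161.88 221.46] 322 [ 0.488  -0.2437  0.091 ]
[216.3  298.98] 120 [ 0.7222 -0.2596  0.091 ]
```

View pics/s7.png

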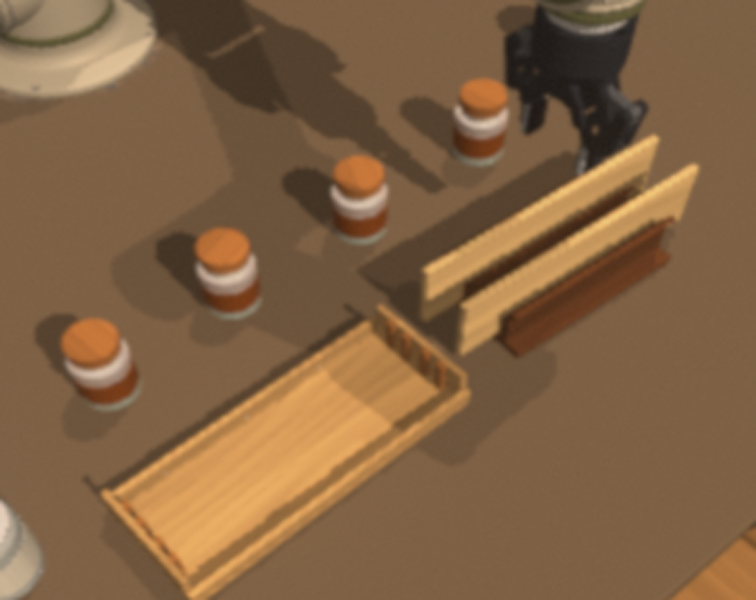

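Request:
carry_out(translation=[[15, 0, -4], [30, 0, -8], [36, 0, -10], [36, 0, -10], [36, 0, -10], [36, 0, -10], [36, 0, -10], [36, 0, -10], [36, 0, -11], [36, 0, -11], [36, 0, -11], [30, 0, -11]], turn=[0, 0, 0, 0, 0, 0, 0, 0, 0, 0, -0.034, -0.034], jaw=[85, 85, 85, 85, 85, 85, 85, 85, 85, 85, 85, 85])

```text
t: 20.72
position: [0.4875, -0.233, 0.1661]
tool_rot: [0.506, -0.494, 0.494, -0.506]
wrist_force: [-0.1, -0.4, -0.1]
gripper_width: 0.0849
```

Request:
carry_out(translation=[[0, 0, 0], [0, 0, 0], [0, 0, 0]], turn=[0, 0, 0], jaw=[85, 85, 85])

```text
t: 20.97
position: [0.4887, -0.2304, 0.1661]
tool_rot: [-0.506, 0.494, -0.494, 0.506]
wrist_force: [0.0, 0.1, -0.4]
gripper_width: 0.0848
```

```bash
python3 go.py 0.4875 -0.242 0.030 0.024
```

```text
t 20.97 pos [ 0.4887 -0.2304  0.1661] yaw 0.0235 down [-0.     0.001 -1.   ] F [ 0.   0.1 -0.4] w 0.0848 q6 -0.68
shift [ 11.6 136.1  -1.4] turn -0.0005
```

Request:
carry_out(translation=[[6, 0, -1], [6, 8, 0], [0, 16, 0], [0, 16, 0], [0, 16, 0], [0, 16, 0], [0, 16, 0], [0, 16, 0], [0, 16, 0], [0, 10, 0], [0, 6, 0], [0, 0, 0]], turn=[0, 0, 0, 0, 0, 0, 0, 0, 0, 0, 0, 0], jaw=[85, 85, 85, 85, 85, 85, 85, 85, 85, 85, 85, 85])

```text
t: 21.97
position: [0.4878, -0.2425, 0.0291]
tool_rot: [0.506, -0.495, 0.493, -0.506]
wrist_force: [-0.0, 0.4, 0.3]
gripper_width: 0.0854
```

Request:
carry_out(translation=[[0, 0, 0], [0, 0, 0], [0, 0, 0], [0, 0, 0], [0, 0, 0], [0, 0, 0], [0, 0, 0], [0, 0, 0]], turn=[0, 0, 0, 0, 0, 0, 0, 0], jaw=[40, 40, 40, 40, 40, 40, 40, 40], force=40)

```text
t: 22.63
position: [0.4883, -0.2433, 0.0313]
tool_rot: [-0.506, 0.493, -0.495, 0.506]
wrist_force: [-0.9, 0.8, 6.0]
gripper_width: 0.0531
```

```bash
python3 go.py 0.4875 -0.242 0.030 0.024;python3 - <<'E'
from h import *
snap('8')
im,_=load('scene','8')
cv2.imwrite('pics/s8.png',cv2.resize(np.ascontiguousarray(im[145:285,100:260]),None,fx=4,fy=4,interpolation=cv2.INTER_CUBIC)[:,:,::-1])
E
```

```text
t 22.63 pos [ 0.4883 -0.2433  0.0313] yaw 0.0241 down [ 0.001 -0.001 -1.   ] F [-0.9  0.8  6. ] w 0.0531 q6 -0.70
shift [-1.3  1.3 -0.8] turn 0.0001
```

View pics/s8.png

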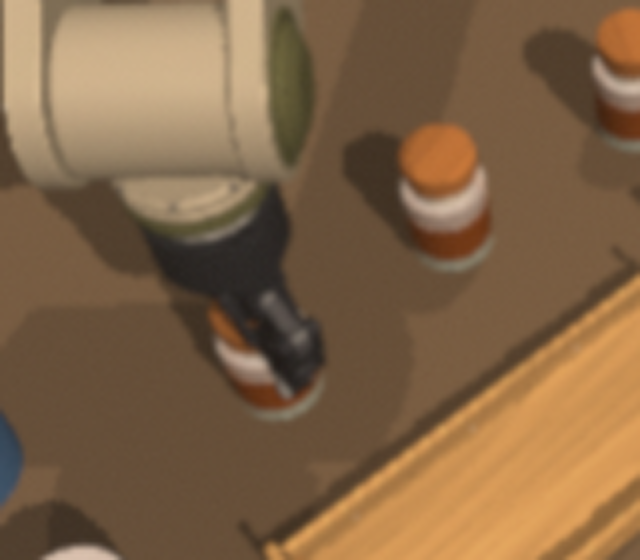

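Request:
carry_out(translation=[[0, -4, 0], [0, -8, 0], [0, -12, 0], [0, -14, 0], [0, -14, 0], [0, -14, 0], [0, -14, 0], [0, -10, 0], [0, 0, 0], [0, 0, 0]], turn=[0, 0, 0, 0, 0, 0, 0, 0, 0, 0], jaw=[40, 40, 40, 40, 40, 40, 40, 40, 40, 40])

```text
t: 23.57
position: [0.488, -0.243, 0.1205]
tool_rot: [-0.506, 0.494, -0.494, 0.506]
wrist_force: [0.1, -0.1, -3.0]
gripper_width: 0.0531
```

```bash
python3 go.py 0.6555 -0.267 0.12 0.024
```

```text
t 23.57 pos [ 0.488  -0.243   0.1205] yaw 0.0240 down [ 0. -0. -1.] F [ 0.1 -0.1 -3. ] w 0.0531 q6 -0.70
shift [ 28.    0.6 166.9] turn -0.0000
```

Request:
carry_out(translation=[[2, 0, 8], [3, 0, 16], [3, 0, 19], [3, 0, 19], [3, 0, 19], [3, 0, 19], [3, 0, 19], [3, 0, 19], [3, 0, 16], [2, 0, 9], [0, 0, 4], [0, 0, 0]], turn=[0, 0, 0, 0, 0, 0, 0, 0, 0, 0, 0, 0], jaw=[40, 40, 40, 40, 40, 40, 40, 40, 40, 40, 40, 40])

```text
t: 24.57
position: [0.6561, -0.2667, 0.1187]
tool_rot: [0.506, -0.495, 0.493, -0.506]
wrist_force: [-0.3, 0.6, -2.1]
gripper_width: 0.0532
```

Request:
carry_out(translation=[[0, 0, 0], [0, 0, 0]], turn=[0, 0], jaw=[40, 40])

```text
t: 24.73
position: [0.6551, -0.2668, 0.12]
tool_rot: [0.506, -0.494, 0.494, -0.506]
wrist_force: [0.9, 0.6, -1.6]
gripper_width: 0.0527
```

```bash
python3 go.py 0.6555 -0.267 0.0375 0.024;python3 - <<'E'
from h import *
snap('9')
im,_=load('scene','9')
cv2.imwrite('pics/s9.png',cv2.resize(np.ascontiguousarray(im[185:335,120:310]),None,fx=4,fy=4,interpolation=cv2.INTER_CUBIC)[:,:,::-1])
E
```

```text
t 24.73 pos [ 0.6551 -0.2668  0.12  ] yaw 0.0238 down [-0.001  0.    -1.   ] F [ 0.9  0.6 -1.6] w 0.0527 q6 -0.58
shift [ 0.2 82.5  0.4] turn -0.0002
```

View pics/s9.png

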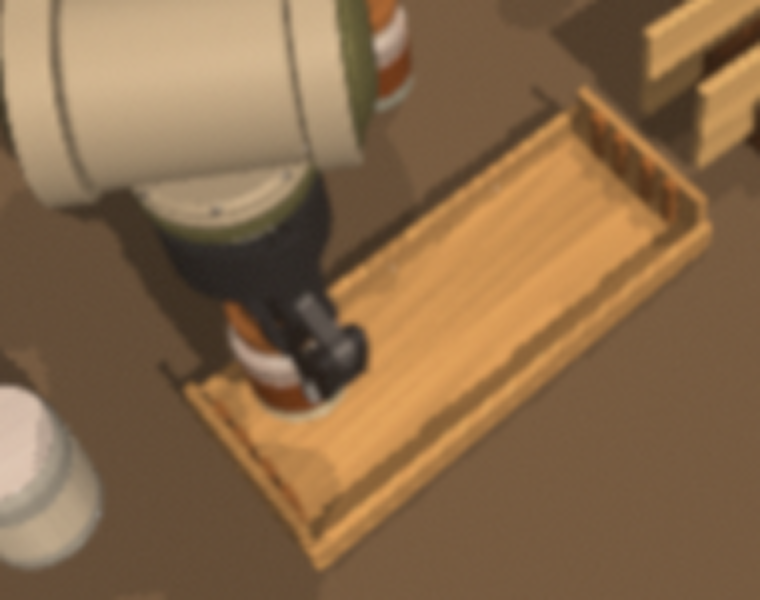

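Request:
carry_out(translation=[[0, 8, 0], [0, 12, 0], [0, 12, 0], [0, 12, 0], [0, 10, 0], [0, 8, 0], [0, 6, 0], [0, 5, 0], [0, 4, 0], [0, 3, 0], [0, 0, 0], [0, 0, 0]], turn=[0, 0, 0, 0, 0, 0, 0, 0, 0, 0, 0, 0], jaw=[40, 40, 40, 40, 40, 40, 40, 40, 40, 40, 40, 40])

```text
t: 25.83
position: [0.6558, -0.267, 0.0405]
tool_rot: [-0.506, 0.494, -0.494, 0.506]
wrist_force: [-0.0, -0.0, -2.0]
gripper_width: 0.0531
```

Request:
carry_out(translation=[[0, 1, 0], [0, 1, 0], [0, 0, 0]], turn=[0, 0, 0], jaw=[40, 40, 40])

```text
t: 26.08
position: [0.6557, -0.267, 0.0383]
tool_rot: [-0.506, 0.494, -0.494, 0.506]
wrist_force: [0.2, -0.5, -3.1]
gripper_width: 0.053
```

Request:
carry_out(translation=[[0, 1, 0], [0, 0, 0], [0, 0, 0], [0, 0, 0], [0, 0, 0], [0, 0, 0], [0, -10, 0], [0, -15, 0], [0, -20, 0], [0, -20, 0], [0, -20, 0], [0, 0, 0]], turn=[0, 0, 0, 0, 0, 0, 0, 0, 0, 0, 0, 0], jaw=[40, 40, 72, 72, 72, 72, 72, 72, 72, 72, 72, 72])

```text
t: 27.08
position: [0.6572, -0.2678, 0.128]
tool_rot: [-0.505, 0.491, -0.497, 0.507]
wrist_force: [-0.0, 0.2, 1.0]
gripper_width: 0.0716
```

Request:
carry_out(translation=[[0, 0, 0], [0, 0, 0], [0, 0, 0], [0, 0, 0], [0, 0, 0], [0, 0, 0], [0, 0, 0], [0, 0, 0]], turn=[0, 0, 0, 0, 0, 0, 0, 0], jaw=[0, 0, 0, 0, 0, 0, 0, 0])

```text
t: 27.75
position: [0.6556, -0.267, 0.1222]
tool_rot: [0.506, -0.494, 0.494, -0.506]
wrist_force: [-0.0, -0.1, 0.8]
gripper_width: -0.0
```

```bash
python3 go.py 0.6555 -0.267 0.104 0.024;python3 - <<'E'
from h import *
snap('10')
im,_=load('scene','10')
cv2.imwrite('pics/s10.png',cv2.resize(np.ascontiguousarray(im[185:335,120:310]),None,fx=4,fy=4,interpolation=cv2.INTER_CUBIC)[:,:,::-1])
E
```

```text
t 27.75 pos [ 0.6556 -0.267   0.1222] yaw 0.0240 down [-0.  0. -1.] F [-0.  -0.1  0.8] w -0.0000 q6 -0.58
shift [ 0.  18.2 -0.1] turn -0.0000
```

View pics/s10.png

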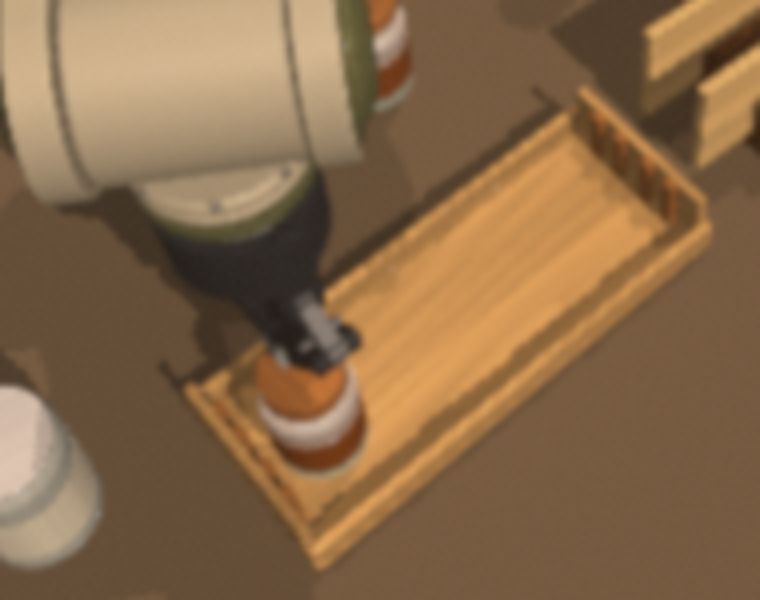

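Request:
carry_out(translation=[[0, 8, 0], [0, 8, 0], [0, 2, 0], [0, 2, 0], [0, 2, 0], [0, 2, 0], [0, 2, 0], [0, 0, 0]], turn=[0, 0, 0, 0, 0, 0, 0, 0], jaw=[0, 0, 0, 0, 0, 0, 0, 0])

```text
t: 28.52
position: [0.6558, -0.267, 0.0969]
tool_rot: [-0.506, 0.494, -0.494, 0.506]
wrist_force: [-0.8, -0.5, 2.8]
gripper_width: -0.0001
```

Request:
carry_out(translation=[[0, 2, 0], [0, 2, 0], [0, 2, 0], [0, 0, 0]], turn=[0, 0, 0, 0], jaw=[0, 0, 0, 0])

```text
t: 28.85
position: [0.6558, -0.2671, 0.0911]
tool_rot: [-0.506, 0.493, -0.494, 0.506]
wrist_force: [-1.5, 0.5, 3.7]
gripper_width: 0.0004
```

Request:
carry_out(translation=[[0, 1.5, 0], [0, 1.5, 0], [0, 0, 0]], turn=[0, 0, 0], jaw=[0, 0, 0])

```text
t: 29.1
position: [0.6558, -0.2671, 0.0883]
tool_rot: [-0.506, 0.494, -0.494, 0.506]
wrist_force: [-1.0, 0.6, 4.6]
gripper_width: -0.0002
```

Request:
carry_out(translation=[[0, 1, 0], [0, 1, 0], [0, 0, 0]], turn=[0, 0, 0], jaw=[0, 0, 0])

```text
t: 29.35
position: [0.6562, -0.2672, 0.088]
tool_rot: [-0.506, 0.493, -0.495, 0.506]
wrist_force: [-4.0, 2.6, 14.8]
gripper_width: 0.0003
```

Request:
carry_out(translation=[[0, 1, 0], [0, 1, 0], [0, 0, 0]], turn=[0, 0, 0], jaw=[0, 0, 0])

```text
t: 29.6
position: [0.6566, -0.2674, 0.088]
tool_rot: [-0.506, 0.492, -0.496, 0.506]
wrist_force: [-6.3, 2.3, 23.0]
gripper_width: 0.0
```

Request:
carry_out(translation=[[0, -4, 0], [0, -8, 0], [0, -14, 0], [0, -20, 0], [0, -20, 0], [0, -16, 0], [0, 0, 0]], turn=[0, 0, 0, 0, 0, 0, 0], jaw=[0, 0, 0, 40, 85, 85, 85])

```text
t: 30.18
position: [0.6567, -0.2676, 0.1693]
tool_rot: [-0.505, 0.492, -0.496, 0.506]
wrist_force: [0.4, 0.3, 0.6]
gripper_width: 0.0481
```

```bash
cat > look.py <<'E'
from h import *
import sys
tag=sys.argv[1];snap(tag)
im,d=load('top',tag)
for c,s in lids('top',im)[0]:
    P=onplane('top',[c],.093)[0]
    if .3<P[0]<.75 and abs(P[1])<.4: print('top',c,s[4],P.round(4))
for c,s in lids('scene',load('scene',tag)[0],100)[0]:
    P=onplane('scene',[c],.091)[0]
    if .3<P[0]<.75 and abs(P[1])<.4: print('scene',c,s[4],P.round(4))
im,_=load('scene',tag)
cv2.imwrite(f'pics/s{tag}.png',cv2.resize(np.ascontiguousarray(im[60:340,40:390]),None,fx=2.1,fy=2.1,interpolation=cv2.INTER_CUBIC)[:,:,::-1])
E
python3 look.py 11; python3 go.py 0.472 -0.0947 0.16 0.024
```

```text
top [277.78 212.32] 107 [ 0.4735 -0.0951  0.093 ]
top [180.75 215.18] 130 [0.4686 0.2335 0.093 ]
scene [302.36 122.94] 200 [0.4697 0.2296 0.091 ]
scene [257.02 142.9 ] 219 [0.4439 0.0853 0.091 ]
scene [213.7  183.77] 117 [ 0.4785 -0.0858  0.091 ]
scene [235.06 264.5 ] 4609 [ 0.6866 -0.1823  0.091 ]
t 30.28 pos [ 0.6556 -0.267   0.1651] yaw 0.0240 down [ 0. -0. -1.] F [ 0.7 -0.3 -1.1] w 0.0629 q6 -0.58
shift [-176.6    5.1 -179.5] turn -0.0000
```

View pics/s11.png

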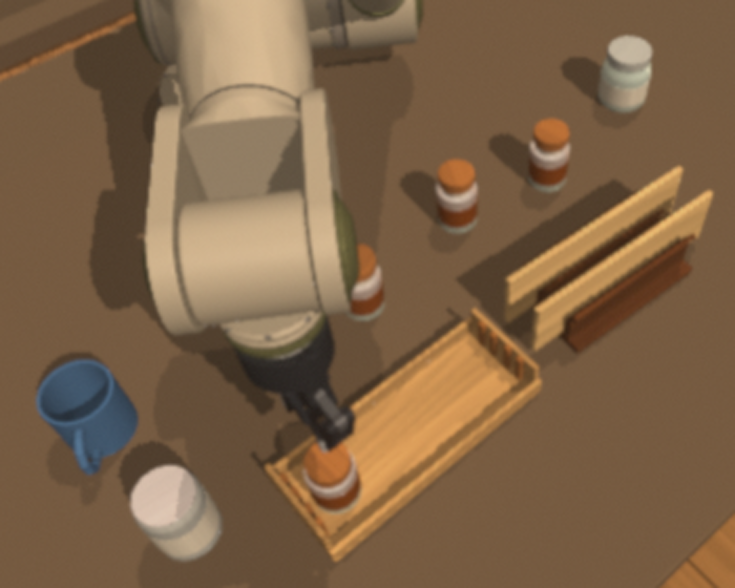

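Request:
carry_out(translation=[[-10, 0, -10], [-17, 0, -17], [-19, 0, -19], [-19, 0, -20], [-19, 0, -20], [-19, 0, -19], [-19, 0, -19], [-19, 0, -19], [-17, 0, -17], [-12, 0, -12], [-6, 0, -7], [0, 0, 0]], turn=[0, 0, 0, 0, 0, 0, 0, 0, 0, 0, 0, 0], jaw=[85, 85, 85, 85, 85, 85, 85, 85, 85, 85, 85, 85])

```text
t: 31.28
position: [0.4712, -0.0942, 0.1647]
tool_rot: [0.506, -0.495, 0.493, -0.506]
wrist_force: [0.9, -0.1, -0.1]
gripper_width: 0.0856
```

Request:
carry_out(translation=[[0, 0, 0], [0, 0, 0]], turn=[0, 0], jaw=[85, 85])

```text
t: 31.45
position: [0.4731, -0.0961, 0.165]
tool_rot: [0.506, -0.494, 0.494, -0.506]
wrist_force: [0.6, -0.5, -0.3]
gripper_width: 0.0849
```

```bash
python3 go.py 0.472 -0.0947 0.030 0.024; python3 look.py 12
```

```text
t 31.45 pos [ 0.4731 -0.0961  0.165 ] yaw 0.0235 down [ 0. -0. -1.] F [ 0.6 -0.5 -0.3] w 0.0849 q6 -0.47
shift [ -1.4 135.   -1.1] turn -0.0005
top [325.6  158.35] 136 [ 0.6573 -0.2649  0.093 ]
top [180.79 215.21] 131 [0.4685 0.2333 0.093 ]
top [223.44 222.61] 121 [0.4415 0.0894 0.093 ]
scene [302.34 123.04] 201 [0.4699 0.2293 0.091 ]
scene [256.98 142.98] 219 [0.444 0.085 0.091]
scene [208.93 184.19] 274 [ 0.4717 -0.0956  0.091 ]
scene [231.76 263.21] 3667 [ 0.6795 -0.1858  0.091 ]
```

View pics/s12.png

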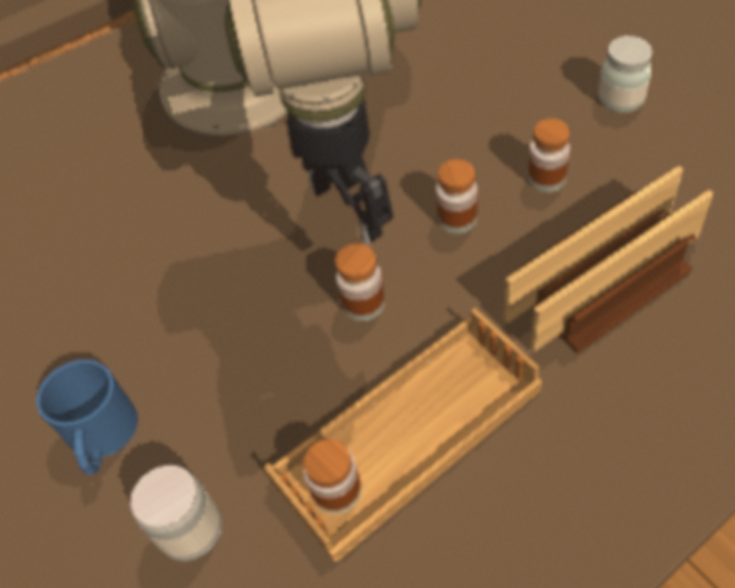

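Request:
carry_out(translation=[[-1, 8, -1], [0, 16, 0], [0, 16, 0], [0, 16, 0], [0, 16, 0], [0, 16, 0], [0, 16, 0], [0, 16, 0], [0, 10, 0], [0, 5, 0], [0, 0, 0], [0, 0, 0]], turn=[0, 0, 0, 0, 0, 0, 0, 0, 0, 0, 0, 0], jaw=[85, 85, 85, 85, 85, 85, 85, 85, 85, 85, 85, 85])

```text
t: 32.55
position: [0.4716, -0.0945, 0.0303]
tool_rot: [0.506, -0.494, 0.494, -0.506]
wrist_force: [0.7, 0.6, 0.2]
gripper_width: 0.0852
```

Request:
carry_out(translation=[[0, 0, 0], [0, 0, 0], [0, 0, 0], [0, 0, 0], [0, 0, 0], [0, 0, 0], [0, 0, 0], [0, 0, 0]], turn=[0, 0, 0, 0, 0, 0, 0, 0], jaw=[40, 40, 40, 40, 40, 40, 40, 40], force=40)

```text
t: 33.22
position: [0.4715, -0.0945, 0.0311]
tool_rot: [-0.506, 0.494, -0.494, 0.506]
wrist_force: [-2.8, 0.5, 5.4]
gripper_width: 0.0531
```

Request:
carry_out(translation=[[0, -4, 0], [0, -8, 0], [0, -12, 0], [0, -14, 0], [0, -14, 0], [0, -14, 0], [0, -14, 0], [0, -10, 0], [0, 0, 0], [0, 0, 0]], turn=[0, 0, 0, 0, 0, 0, 0, 0, 0, 0], jaw=[40, 40, 40, 40, 40, 40, 40, 40, 40, 40])

```text
t: 34.05
position: [0.4715, -0.0943, 0.1207]
tool_rot: [-0.506, 0.494, -0.494, 0.506]
wrist_force: [0.7, 0.1, -3.3]
gripper_width: 0.0534
```

```bash
python3 go.py 0.6538 -0.197 0.12 0.024
```

```text
t 34.05 pos [ 0.4715 -0.0943  0.1207] yaw 0.0240 down [ 0.001 -0.    -1.   ] F [ 0.7  0.1 -3.3] w 0.0534 q6 -0.47
shift [107.    1.  179.8] turn 0.0000
```

Request:
carry_out(translation=[[5, 0, 8], [9, 0, 16], [12, 0, 20], [12, 0, 20], [12, 0, 20], [12, 0, 20], [12, 0, 20], [12, 0, 20], [10, 0, 17], [7, 0, 12], [4, 0, 7], [0, 0, 0]], turn=[0, 0, 0, 0, 0, 0, 0, 0, 0, 0, 0, 0], jaw=[40, 40, 40, 40, 40, 40, 40, 40, 40, 40, 40, 40])

```text
t: 35.05
position: [0.655, -0.198, 0.1183]
tool_rot: [0.506, -0.495, 0.494, -0.506]
wrist_force: [-0.5, 0.4, -3.1]
gripper_width: 0.0531
```

Request:
carry_out(translation=[[0, 0, 0], [0, 0, 0]], turn=[0, 0], jaw=[40, 40])

```text
t: 35.22
position: [0.6535, -0.1967, 0.1195]
tool_rot: [0.506, -0.494, 0.493, -0.506]
wrist_force: [0.5, -0.0, -3.3]
gripper_width: 0.0533
```

```bash
python3 go.py 0.6538 -0.197 0.038 0.024
```

```text
t 35.22 pos [ 0.6535 -0.1967  0.1195] yaw 0.0241 down [-0.001  0.001 -1.   ] F [ 0.5 -0.  -3.3] w 0.0533 q6 -0.49
shift [ 0.4 81.5  0.4] turn 0.0001
```

Request:
carry_out(translation=[[0, 8, 0], [0, 12, 0], [0, 12, 0], [0, 12, 0], [0, 10, 0], [0, 8, 0], [0, 6, 0], [0, 5, 0], [0, 4, 0], [0, 3, 0], [0, 1, 0], [0, 0, 0]], turn=[0, 0, 0, 0, 0, 0, 0, 0, 0, 0, 0, 0], jaw=[40, 40, 40, 40, 40, 40, 40, 40, 40, 40, 40, 40])

```text
t: 36.22
position: [0.654, -0.197, 0.0393]
tool_rot: [-0.506, 0.494, -0.494, 0.506]
wrist_force: [-0.0, 0.2, -4.0]
gripper_width: 0.053
```

Request:
carry_out(translation=[[0, 1, 0], [0, 0, 0]], turn=[0, 0], jaw=[40, 40])

```text
t: 36.38
position: [0.6541, -0.197, 0.0385]
tool_rot: [-0.506, 0.494, -0.494, 0.506]
wrist_force: [-0.1, 0.3, -2.7]
gripper_width: 0.0526
```

Request:
carry_out(translation=[[0, 1, 0], [0, 0, 0], [0, 0, 0], [0, 0, 0], [0, 0, 0], [0, 0, 0], [0, -10, 0], [0, -15, 0], [0, -20, 0], [0, -20, 0], [0, -20, 0], [0, 0, 0]], turn=[0, 0, 0, 0, 0, 0, 0, 0, 0, 0, 0, 0], jaw=[40, 40, 72, 72, 72, 72, 72, 72, 72, 72, 72, 72])

```text
t: 37.38
position: [0.6556, -0.1977, 0.1278]
tool_rot: [-0.505, 0.491, -0.497, 0.507]
wrist_force: [0.1, -0.2, 0.2]
gripper_width: 0.0719
```

Request:
carry_out(translation=[[0, 0, 0], [0, 0, 0], [0, 0, 0], [0, 0, 0], [0, 0, 0], [0, 0, 0], [0, 0, 0], [0, 0, 0]], turn=[0, 0, 0, 0, 0, 0, 0, 0], jaw=[0, 0, 0, 0, 0, 0, 0, 0])

```text
t: 38.05
position: [0.6539, -0.197, 0.1222]
tool_rot: [0.506, -0.494, 0.494, -0.506]
wrist_force: [-0.7, 0.4, 0.0]
gripper_width: 0.0001
```

Request:
carry_out(translation=[[0, 8, 0], [0, 8, 0], [0, 2, 0], [0, 2, 0], [0, 2, 0], [0, 2, 0], [0, 2, 0], [0, 2, 0], [0, 2, 0], [0, 0, 0]], turn=[0, 0, 0, 0, 0, 0, 0, 0, 0, 0], jaw=[0, 0, 0, 0, 0, 0, 0, 0, 0, 0])

```text
t: 38.88
position: [0.6541, -0.1971, 0.0932]
tool_rot: [-0.506, 0.494, -0.494, 0.506]
wrist_force: [-1.8, 0.8, 3.4]
gripper_width: 0.0003
```

Request:
carry_out(translation=[[0, 2, 0], [0, 2, 0], [0, 1.5, 0], [0, 1, 0], [0, 1, 0], [0, 0, 0]], turn=[0, 0, 0, 0, 0, 0], jaw=[0, 0, 0, 0, 0, 0])

```text
t: 39.38
position: [0.6546, -0.1973, 0.088]
tool_rot: [-0.506, 0.493, -0.495, 0.506]
wrist_force: [-4.5, 2.7, 16.8]
gripper_width: 0.0
```

Request:
carry_out(translation=[[0, 1, 0], [0, 1, 0], [0, 0, 0]], turn=[0, 0, 0], jaw=[0, 0, 0])

```text
t: 39.63
position: [0.6551, -0.1975, 0.0879]
tool_rot: [-0.505, 0.492, -0.496, 0.507]
wrist_force: [-7.8, 3.6, 26.9]
gripper_width: -0.0001
```

Lid home. Up, then to jar B at about (.443, .087).

Request:
carry_out(translation=[[0, -4, 0], [0, -8, 0], [0, -14, 0], [0, -20, 0], [0, -20, 0], [0, -16, 0], [0, 0, 0]], turn=[0, 0, 0, 0, 0, 0, 0], jaw=[0, 0, 0, 40, 85, 85, 85])

```text
t: 40.22
position: [0.6551, -0.1975, 0.1687]
tool_rot: [-0.505, 0.492, -0.496, 0.507]
wrist_force: [0.6, -0.8, 0.3]
gripper_width: 0.0484
```

```bash
python3 go.py 0.443 0.087 0.165 0.024
```

```text
t 40.22 pos [ 0.6551 -0.1975  0.1687] yaw 0.0241 down [ 0.006 -0.003 -1.   ] F [ 0.6 -0.8  0.3] w 0.0484 q6 -0.49
shift [-289.6    1.7 -205.2] turn 0.0001
```

Request:
carry_out(translation=[[-14, 0, -10], [-26, 0, -18], [-30, 0, -22], [-30, 0, -22], [-30, 0, -22], [-30, 0, -22], [-30, 0, -22], [-30, 0, -22], [-28, 0, -19], [-22, 0, -15], [-14, 0, -8], [-5, 0, -2]], turn=[0, 0, 0, 0, 0, 0, 0, 0, 0, 0, 0, 0], jaw=[85, 85, 85, 85, 85, 85, 85, 85, 85, 85, 85, 85])

```text
t: 41.22
position: [0.4413, 0.0887, 0.1645]
tool_rot: [0.507, -0.494, 0.493, -0.506]
wrist_force: [0.1, 0.2, 0.2]
gripper_width: 0.0849
```

Request:
carry_out(translation=[[0, 0, 0], [0, 0, 0], [0, 0, 0]], turn=[0, 0, 0], jaw=[85, 85, 85])

```text
t: 41.47
position: [0.4438, 0.0862, 0.1646]
tool_rot: [0.506, -0.494, 0.494, -0.506]
wrist_force: [-0.1, 0.1, -0.4]
gripper_width: 0.0849
```

```bash
python3 look.py 13; python3 go.py 0.443 0.087 0.03 0.024
```

```text
top [305.48 159.04] 126 [ 0.6555 -0.1948  0.093 ]
top [325.59 158.4 ] 137 [ 0.6571 -0.2649  0.093 ]
top [180.69 215.17] 129 [0.4686 0.2337 0.093 ]
scene [302.31 123.11] 199 [0.4701 0.2291 0.091 ]
scene [256.89 142.99] 221 [0.4439 0.0848 0.091 ]
scene [249.39 246.08] 1950 [ 0.6722 -0.13    0.091 ]
scene [195.55 277.95] 456 [ 0.6561 -0.2654  0.091 ]
scene [197.72 298.4 ] 563 [ 0.6961 -0.2879  0.091 ]
t 41.57 pos [0.4437 0.0862 0.1646] yaw 0.0228 down [-0. -0. -1.] F [ 1.1  0.9 -0.9] w 0.0849 q6 -0.09
shift [ -0.8 134.6  -0.6] turn -0.0012
```

View pics/s13.png

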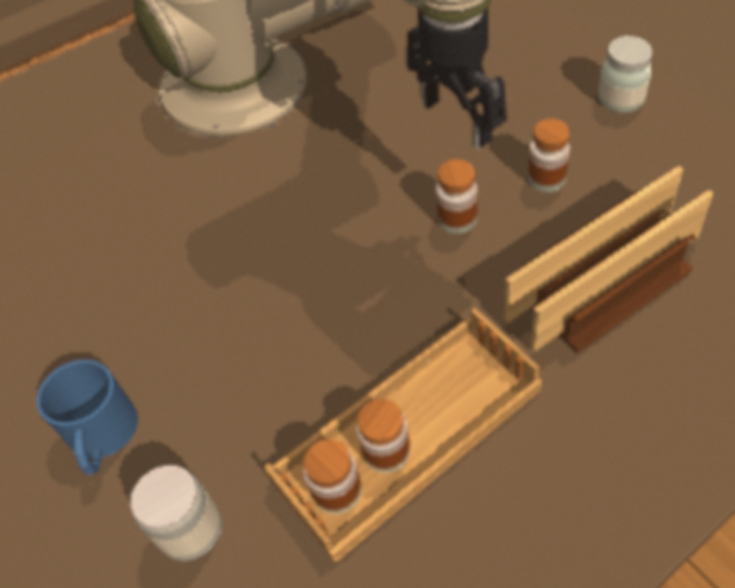

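Request:
carry_out(translation=[[-1, 8, -1], [0, 16, 0], [0, 16, 0], [0, 16, 0], [0, 16, 0], [0, 16, 0], [0, 16, 0], [0, 16, 0], [0, 10, 0], [0, 5, 0], [0, 0, 0], [0, 0, 0]], turn=[-0.001, 0, 0, 0, 0, 0, 0, 0, 0, 0, 0, 0], jaw=[85, 85, 85, 85, 85, 85, 85, 85, 85, 85, 85, 85])

```text
t: 42.57
position: [0.4422, 0.0879, 0.0298]
tool_rot: [0.506, -0.494, 0.494, -0.506]
wrist_force: [-0.3, -0.2, 0.3]
gripper_width: 0.0847
```

Request:
carry_out(translation=[[0, 0, 0], [0, 0, 0], [0, 0, 0], [0, 0, 0], [0, 0, 0], [0, 0, 0], [0, 0, 0], [0, 0, 0]], turn=[0, 0, 0, 0, 0, 0, 0, 0], jaw=[40, 40, 40, 40, 40, 40, 40, 40], force=40)

```text
t: 43.23
position: [0.4422, 0.088, 0.0306]
tool_rot: [-0.506, 0.493, -0.494, 0.506]
wrist_force: [-1.6, -0.5, 5.7]
gripper_width: 0.0532
```

Request:
carry_out(translation=[[0, -4, 0], [0, -8, 0], [0, -12, 0], [0, -14, 0], [0, -14, 0], [0, -14, 0], [0, -14, 0], [0, -10, 0], [0, 0, 0], [0, 0, 0]], turn=[0, 0, 0, 0, 0, 0, 0, 0, 0, 0], jaw=[40, 40, 40, 40, 40, 40, 40, 40, 40, 40])

```text
t: 44.07
position: [0.442, 0.088, 0.1202]
tool_rot: [-0.506, 0.493, -0.494, 0.506]
wrist_force: [0.1, 0.4, -2.5]
gripper_width: 0.053
```

```bash
python3 go.py 0.6522 -0.127 0.12 0.024
```

```text
t 44.07 pos [0.442  0.088  0.1202] yaw 0.0250 down [ 0.001 -0.    -1.   ] F [ 0.1  0.4 -2.5] w 0.0530 q6 -0.09
shift [220.2   0.4 204.7] turn 0.0010
```

Request:
carry_out(translation=[[10, 0, 9], [19, 0, 18], [23, 0, 22], [23, 0, 22], [23, 0, 22], [23, 0, 21], [23, 0, 21], [23, 0, 21], [20, 0, 18], [15, 0, 14], [12, 0, 11], [6, 0, 6]], turn=[0, 0, 0, 0, 0, 0, 0, 0, 0, 0, 0, 0], jaw=[40, 40, 40, 40, 40, 40, 40, 40, 40, 40, 40, 40])

```text
t: 45.07
position: [0.6533, -0.1292, 0.118]
tool_rot: [0.506, -0.495, 0.494, -0.505]
wrist_force: [0.3, 0.5, -3.2]
gripper_width: 0.053
```

Request:
carry_out(translation=[[0, 0, 0], [0, 0, 0], [0, 0, 0]], turn=[0, 0, 0], jaw=[40, 40, 40])

```text
t: 45.32
position: [0.6518, -0.1261, 0.1194]
tool_rot: [0.506, -0.494, 0.493, -0.506]
wrist_force: [0.3, 0.5, -2.9]
gripper_width: 0.0532
```

```bash
python3 go.py 0.6522 -0.127 0.0375 0.024
```

```text
t 45.32 pos [ 0.6518 -0.1261  0.1194] yaw 0.0255 down [-0.001  0.001 -1.   ] F [ 0.3  0.5 -2.9] w 0.0532 q6 -0.39
shift [ 1.  81.9  0.4] turn 0.0015
```

Request:
carry_out(translation=[[1, 8, 0], [0, 12, 0], [0, 12, 0], [0, 12, 0], [0, 10, 0], [0, 8, 0], [0, 6, 0], [0, 5, 0], [0, 4, 0], [0, 3, 0], [0, 1, 0], [0, 0, 0]], turn=[0, 0, 0, 0, 0, 0, 0, 0, 0, 0, 0, 0], jaw=[40, 40, 40, 40, 40, 40, 40, 40, 40, 40, 40, 40])

```text
t: 46.32
position: [0.6526, -0.1278, 0.0388]
tool_rot: [-0.506, 0.494, -0.494, 0.506]
wrist_force: [0.1, 0.6, -3.9]
gripper_width: 0.0532
```

Request:
carry_out(translation=[[0, 1, 0], [0, 0, 0]], turn=[0, 0], jaw=[40, 40])

```text
t: 46.48
position: [0.6526, -0.1279, 0.038]
tool_rot: [-0.506, 0.494, -0.494, 0.506]
wrist_force: [0.2, 0.2, -3.4]
gripper_width: 0.0531
```

Request:
carry_out(translation=[[0, 1, 0], [0, 0, 0], [0, 0, 0], [0, 0, 0], [0, 0, 0], [0, 0, 0], [0, -10, 0], [0, -15, 0], [0, -20, 0], [0, -20, 0], [0, -20, 0], [0, 0, 0]], turn=[0, 0, 0, 0, 0, 0, 0, 0, 0, 0, 0, 0], jaw=[40, 40, 72, 72, 72, 72, 72, 72, 72, 72, 72, 72])

```text
t: 47.48
position: [0.6542, -0.1284, 0.1272]
tool_rot: [-0.505, 0.491, -0.496, 0.507]
wrist_force: [-0.3, 0.3, 0.1]
gripper_width: 0.0722
```

Request:
carry_out(translation=[[0, 0, 0], [0, 0, 0], [0, 0, 0], [0, 0, 0], [0, 0, 0], [0, 0, 0], [0, 0, 0], [0, 0, 0]], turn=[0, 0, 0, 0, 0, 0, 0, 0], jaw=[0, 0, 0, 0, 0, 0, 0, 0])

```text
t: 48.15
position: [0.6525, -0.1278, 0.1217]
tool_rot: [0.506, -0.494, 0.494, -0.506]
wrist_force: [-0.4, -0.3, -0.8]
gripper_width: -0.0
```

Request:
carry_out(translation=[[0, 8, 0], [0, 8, 0], [0, 2, 0], [0, 2, 0], [0, 2, 0], [0, 2, 0], [0, 2, 0], [0, 2, 0], [0, 2, 0], [0, 0, 0]], turn=[0, 0, 0, 0, 0, 0, 0, 0, 0, 0], jaw=[0, 0, 0, 0, 0, 0, 0, 0, 0, 0])

```text
t: 48.98
position: [0.6527, -0.1279, 0.0926]
tool_rot: [-0.506, 0.493, -0.494, 0.506]
wrist_force: [-0.9, -0.1, 3.9]
gripper_width: -0.0001
```

Request:
carry_out(translation=[[0, 2, 0], [0, 2, 0], [0, 1.5, 0], [0, 1, 0], [0, 1, 0], [0, 0, 0]], turn=[0, 0, 0, 0, 0, 0], jaw=[0, 0, 0, 0, 0, 0])

```text
t: 49.48
position: [0.6533, -0.128, 0.088]
tool_rot: [-0.506, 0.492, -0.495, 0.507]
wrist_force: [-7.1, 2.9, 20.7]
gripper_width: 0.0
```

Request:
carry_out(translation=[[0, 1, 0], [0, 1, 0], [0, 0, 0], [0, -4, 0], [0, -8, 0], [0, -14, 0], [0, -20, 0], [0, -20, 0], [0, -17, 0], [0, 0, 0]], turn=[0, 0, 0, 0, 0, 0, 0, 0, 0, 0], jaw=[0, 0, 0, 0, 0, 0, 40, 85, 85, 85])

```text
t: 50.32
position: [0.6538, -0.1282, 0.1692]
tool_rot: [-0.505, 0.492, -0.496, 0.507]
wrist_force: [-0.3, 0.6, 1.5]
gripper_width: 0.0483
```

```bash
python3 look.py 14; python3 go.py 0.469 0.2315 0.165 0.024
```

```text
top [325.78 158.62] 112 [ 0.6563 -0.2655  0.093 ]
top [180.51 214.97] 123 [0.4693 0.2343 0.093 ]
scene [302.35 123.07] 198 [0.47   0.2293 0.091 ]
scene [258.83 247.81] 1626 [ 0.6894 -0.1168  0.091 ]
scene [220.97 257.77] 438 [ 0.6536 -0.1957  0.091 ]
scene [195.6  277.51] 465 [ 0.6553 -0.2648  0.091 ]
scene [211.72 292.07] 174 [ 0.704  -0.2579  0.091 ]
scene [186.28 299.83] 307 [ 0.6832 -0.3076  0.091 ]
scene [220.08 304.19] 213 [ 0.736  -0.2603  0.091 ]
t 50.42 pos [ 0.6525 -0.1278  0.1652] yaw 0.0250 down [ 0. -0. -1.] F [ 0.4 -0.1 -1.1] w 0.0628 q6 -0.40
shift [-3.638e+02  1.000e-01 -1.745e+02] turn 0.0010
```

Request:
carry_out(translation=[[-16, 0, -8], [-28, 0, -14], [-34, 0, -17], [-36, 0, -17], [-36, 0, -17], [-36, 0, -17], [-36, 0, -17], [-36, 0, -17], [-34, 0, -16], [-30, 0, -14], [-26, 0, -12], [-14, 0, -8]], turn=[0, 0, 0, 0, 0, 0, 0, 0, 0, 0, 0, 0], jaw=[85, 85, 85, 85, 85, 85, 85, 85, 85, 85, 85, 85])

```text
t: 51.42
position: [0.4673, 0.232, 0.164]
tool_rot: [0.507, -0.494, 0.492, -0.506]
wrist_force: [-1.0, -0.0, 0.5]
gripper_width: 0.0852
```

Request:
carry_out(translation=[[0, 0, 0], [0, 0, 0], [0, 0, 0]], turn=[0, 0, 0], jaw=[85, 85, 85])

```text
t: 51.67
position: [0.4698, 0.229, 0.1646]
tool_rot: [0.506, -0.494, 0.494, -0.506]
wrist_force: [0.1, -0.5, -0.1]
gripper_width: 0.0854
```

```bash
python3 look.py 15; python3 go.py 0.469 0.2315 0.030 0.024
```

```text
top [305.53 159.05] 127 [ 0.6555 -0.195   0.093 ]
top [325.6  158.35] 136 [ 0.6573 -0.2649  0.093 ]
top [285.87 159.8 ] 127 [ 0.6536 -0.1269  0.093 ]
scene [302.32 123.05] 203 [0.4699 0.2293 0.091 ]
scene [260.44 239.13] 1313 [ 0.6749 -0.0998  0.091 ]
scene [220.73 258.09] 431 [ 0.6539 -0.1966  0.091 ]
scene [196.02 277.83] 475 [ 0.6565 -0.2645  0.091 ]
scene [238.43 275.99] 255 [ 0.7123 -0.1934  0.091 ]
scene [186.01 299.98] 298 [ 0.6831 -0.3082  0.091 ]
scene [212.87 295.88] 245 [ 0.7122 -0.261   0.091 ]
t 51.77 pos [0.4701 0.2288 0.1649] yaw 0.0236 down [-0.001 -0.    -1.   ] F [-0.3 -1.3 -0.4] w 0.0853 q6 0.20
shift [ -2.8 134.9  -0.9] turn -0.0004
```

View pics/s15.png

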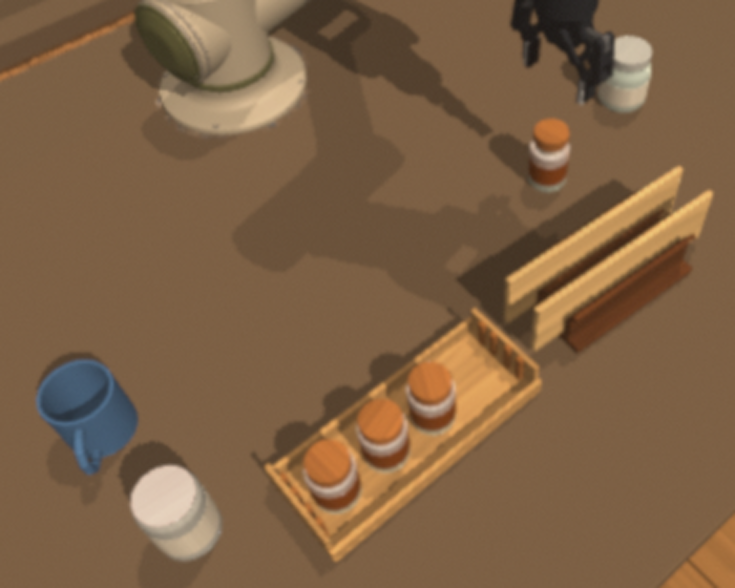

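Request:
carry_out(translation=[[-2, 8, -1], [0, 16, 0], [0, 16, 0], [0, 16, 0], [0, 16, 0], [0, 16, 0], [0, 16, 0], [0, 16, 0], [0, 10, 0], [0, 5, 0], [0, 0, 0], [0, 0, 0]], turn=[0, 0, 0, 0, 0, 0, 0, 0, 0, 0, 0, 0], jaw=[85, 85, 85, 85, 85, 85, 85, 85, 85, 85, 85, 85])

```text
t: 52.77
position: [0.4688, 0.2316, 0.0306]
tool_rot: [-0.506, 0.494, -0.494, 0.506]
wrist_force: [0.2, 0.2, 0.0]
gripper_width: 0.0852
```

Request:
carry_out(translation=[[0, 0, 0], [0, 0, 0], [0, 0, 0], [0, 0, 0], [0, 0, 0], [0, 0, 0], [0, 0, 0], [0, 0, 0]], turn=[0, 0, 0, 0, 0, 0, 0, 0], jaw=[40, 40, 40, 40, 40, 40, 40, 40], force=40)

```text
t: 53.43
position: [0.4688, 0.2318, 0.0312]
tool_rot: [-0.506, 0.493, -0.494, 0.507]
wrist_force: [-0.4, 0.3, 5.9]
gripper_width: 0.053
```

Request:
carry_out(translation=[[0, -4, 0], [0, -8, 0], [0, -12, 0], [0, -14, 0], [0, -14, 0], [0, -14, 0], [0, -14, 0], [0, -10, 0], [0, 0, 0], [0, 0, 0]], turn=[0, 0, 0, 0, 0, 0, 0, 0, 0, 0], jaw=[40, 40, 40, 40, 40, 40, 40, 40, 40, 40])

```text
t: 54.27
position: [0.4684, 0.2317, 0.1207]
tool_rot: [-0.506, 0.494, -0.494, 0.506]
wrist_force: [-0.2, 0.2, -3.2]
gripper_width: 0.053
```

```bash
python3 go.py 0.49 -0.057 0.12 0.024;python3 go.py 0.6505 -0.057 0.12 0.024
```

```text
t 54.27 pos [0.4684 0.2317 0.1207] yaw 0.0250 down [ 0.001  0.    -1.   ] F [-0.2  0.2 -3.2] w 0.0530 q6 0.21
shift [289.2   0.6  14.3] turn 0.0010
t 54.27 pos [0.4684 0.2317 0.1207] yaw 0.0250 down [ 0.001  0.    -1.   ] F [-0.2  0.2 -3.2] w 0.0530 q6 0.21
shift [293.2   0.8 174.8] turn 0.0010
```

Request:
carry_out(translation=[[12, 0, 0], [22, 0, 1], [30, 0, 1], [32, 0, 1], [32, 0, 2], [32, 0, 2], [32, 0, 2], [32, 0, 2], [28, 0, 2], [20, 0, 1], [13, 0, 0], [4, 0, 0]], turn=[0.001, 0, 0, 0, 0, 0, 0, 0, 0, 0, 0, 0], jaw=[40, 40, 40, 40, 40, 40, 40, 40, 40, 40, 40, 40])

```text
t: 55.27
position: [0.4889, -0.0592, 0.1195]
tool_rot: [0.506, -0.495, 0.494, -0.505]
wrist_force: [0.5, 0.3, -2.8]
gripper_width: 0.053
```

```bash
python3 go.py 0.6505 -0.057 0.12 0.024
```

```text
t 55.27 pos [ 0.4889 -0.0592  0.1195] yaw 0.0214 down [-0.001  0.    -1.   ] F [ 0.5  0.3 -2.8] w 0.0530 q6 -0.38
shift [  1.3  -0.7 161.6] turn -0.0026
```

Request:
carry_out(translation=[[4, 0, 6], [0, 0, 13], [0, 0, 18], [0, 0, 20], [0, 0, 20], [0, 0, 20], [0, 0, 20], [0, 0, 18], [0, 0, 13], [0, 0, 8], [0, 0, 4], [0, 0, 0]], turn=[0, 0, 0, 0, 0, 0, 0, 0, 0, 0, 0, 0], jaw=[40, 40, 40, 40, 40, 40, 40, 40, 40, 40, 40, 40])

```text
t: 56.27
position: [0.6499, -0.0562, 0.1195]
tool_rot: [0.506, -0.494, 0.493, -0.506]
wrist_force: [0.1, 0.1, -2.1]
gripper_width: 0.0533
```

Request:
carry_out(translation=[[0, 0, 0], [0, 0, 0], [0, 0, 0]], turn=[0, 0, 0], jaw=[40, 40, 40])

```text
t: 56.52
position: [0.6491, -0.0569, 0.1204]
tool_rot: [0.506, -0.494, 0.494, -0.506]
wrist_force: [0.4, 1.4, -2.6]
gripper_width: 0.0528
```

```bash
python3 go.py 0.6505 -0.057 0.038 0.024
```

```text
t 56.52 pos [ 0.6491 -0.0569  0.1204] yaw 0.0240 down [-0.  0. -1.] F [ 0.4  1.4 -2.6] w 0.0528 q6 -0.29
shift [ 0.1 82.4  1.4] turn 0.0000
```

Request:
carry_out(translation=[[0, 8, 1], [0, 12, 0], [0, 12, 0], [0, 12, 0], [0, 10, 0], [0, 8, 0], [0, 6, 0], [0, 5, 0], [0, 4, 0], [0, 3, 0], [0, 1, 0], [0, 0, 0]], turn=[0, 0, 0, 0, 0, 0, 0, 0, 0, 0, 0, 0], jaw=[40, 40, 40, 40, 40, 40, 40, 40, 40, 40, 40, 40])

```text
t: 57.52
position: [0.6505, -0.057, 0.0393]
tool_rot: [-0.506, 0.494, -0.494, 0.506]
wrist_force: [0.3, -0.6, -1.8]
gripper_width: 0.0529
```

Request:
carry_out(translation=[[0, 1, 0], [0, 0, 0]], turn=[0, 0], jaw=[40, 40])

```text
t: 57.68
position: [0.6506, -0.057, 0.0385]
tool_rot: [-0.506, 0.494, -0.494, 0.506]
wrist_force: [-0.1, -0.2, -2.6]
gripper_width: 0.0531
```

Request:
carry_out(translation=[[0, 1, 0], [0, 0, 0], [0, 0, 0], [0, 0, 0], [0, 0, 0], [0, 0, 0], [0, -10, 0], [0, -15, 0], [0, -20, 0], [0, -20, 0], [0, -20, 0], [0, 0, 0]], turn=[0, 0, 0, 0, 0, 0, 0, 0, 0, 0, 0, 0], jaw=[40, 40, 72, 72, 72, 72, 72, 72, 72, 72, 72, 72])

```text
t: 58.68
position: [0.6522, -0.0574, 0.1276]
tool_rot: [-0.505, 0.491, -0.496, 0.507]
wrist_force: [0.9, -0.3, 0.2]
gripper_width: 0.0718
```

Request:
carry_out(translation=[[0, 0, 0], [0, 0, 0], [0, 0, 0], [0, 0, 0], [0, 0, 0], [0, 0, 0], [0, 0, 0], [0, 0, 0]], turn=[0, 0, 0, 0, 0, 0, 0, 0], jaw=[0, 0, 0, 0, 0, 0, 0, 0])

```text
t: 59.35
position: [0.6504, -0.057, 0.1222]
tool_rot: [0.506, -0.494, 0.494, -0.506]
wrist_force: [0.1, -0.3, 0.7]
gripper_width: 0.0001
```

Request:
carry_out(translation=[[0, 8, 0], [0, 8, 0], [0, 2, 0], [0, 2, 0], [0, 2, 0], [0, 2, 0], [0, 2, 0], [0, 2, 0], [0, 2, 0], [0, 0, 0]], turn=[0, 0, 0, 0, 0, 0, 0, 0, 0, 0], jaw=[0, 0, 0, 0, 0, 0, 0, 0, 0, 0])

```text
t: 60.18
position: [0.6507, -0.057, 0.093]
tool_rot: [-0.506, 0.494, -0.494, 0.506]
wrist_force: [-1.0, -0.0, 4.4]
gripper_width: -0.0003
```

Request:
carry_out(translation=[[0, 2, 0], [0, 2, 0], [0, 1.5, 0], [0, 1, 0], [0, 1, 0], [0, 0, 0]], turn=[0, 0, 0, 0, 0, 0], jaw=[0, 0, 0, 0, 0, 0])

```text
t: 60.68
position: [0.6512, -0.0571, 0.0879]
tool_rot: [-0.505, 0.493, -0.495, 0.507]
wrist_force: [-5.3, 1.2, 17.5]
gripper_width: 0.0
```

Request:
carry_out(translation=[[0, 1, 0], [0, 1, 0], [0, 0, 0]], turn=[0, 0, 0], jaw=[0, 0, 0])

```text
t: 60.93
position: [0.6517, -0.0572, 0.0879]
tool_rot: [-0.505, 0.492, -0.496, 0.507]
wrist_force: [-8.2, 1.9, 30.2]
gripper_width: 0.0002
```

Request:
carry_out(translation=[[0, -4, 0], [0, -8, 0], [0, -14, 0], [0, -20, 0], [0, -25, 0], [0, -25, 0], [0, -20, 0], [0, 0, 0], [0, 0, -20], [0, 0, -30], [0, 0, -30], [0, 0, -30]], turn=[0, 0, 0, 0, 0, 0, 0, 0, 0, 0, 0, 0], jaw=[0, 0, 0, 0, 0, 0, 0, 0, 0, 0, 0, 0])

```text
t: 61.93
position: [0.5389, -0.0594, 0.1979]
tool_rot: [0.506, -0.494, 0.494, -0.506]
wrist_force: [0.9, -0.8, 1.0]
gripper_width: -0.0001
```

Request:
carry_out(translation=[[0, 0, -30], [0, 0, -30], [0, 0, -30], [0, 0, -30], [0, 0, -20], [0, 0, -10], [0, 0, 0], [0, 0, 0]], turn=[0, 0, 0, 0, 0, 0, 0, 0], jaw=[0, 0, 0, 0, 0, 0, 0, 0])

```text
t: 62.6
position: [0.3912, -0.0635, 0.199]
tool_rot: [-0.506, 0.494, -0.494, 0.506]
wrist_force: [0.4, 0.1, 0.2]
gripper_width: 0.0003
```

```bash
python3 look.py 16; python3 - <<'E'
from h import *
C=cloud('scene',load('scene','16')[1]);T=cloud('top',load('top','16')[1])
for P in[(.6558,-.267),(.654,-.197),(.6525,-.1275),(.6505,-.057)]:
    for n,c in(('scene',C),('top',T)):
        u,v=proj(n,[[*P,.088]])[0].round().astype(int);q=c[v-2:v+3,u-2:u+3].reshape(-1,3)
        print(n,np.median(q,0).round(4))
    print(proj('top',[[*P,.088]]).round(1))
for n,c in(('scene',C),('top',T)):
    X,Y,Z=c[...,0],c[...,1],c[...,2];m=(X>.55)&(X<.75)&(Y>.0)&(Y<.34)&(Z>.085)&(Z<.12)
    k,l,s,_=cv2.connectedComponentsWithStats(m.astype(np.uint8))
    for i in range(1,k):
        if s[i,4]>30:
            q=c[l==i];print(n,q.mean(0).round(4),'slope %.3f'%np.polyfit(q[:,1],q[:,0],1)[0],np.percentile(q[:,2],98).round(4),q[:,1].min().round(3),q[:,1].max().round(3))
E
```

```text
top [305.42 159.04] 125 [ 0.6555 -0.1946  0.093 ]
top [325.66 158.35] 137 [ 0.6573 -0.2651  0.093 ]
top [265.15 160.55] 124 [ 0.6518 -0.0554  0.093 ]
top [285.84 159.77] 128 [ 0.6537 -0.1268  0.093 ]
scene [269.39 234.98] 773 [ 0.6801 -0.0773  0.091 ]
scene [244.62 240.31] 389 [ 0.6538 -0.1288  0.091 ]
scene [220.67 258.01] 430 [ 0.6537 -0.1966  0.091 ]
scene [195.52 277.94] 458 [ 0.656  -0.2655  0.091 ]
scene [235.09 275.34] 177 [ 0.7065 -0.1979  0.091 ]
scene [197.26 298.03] 507 [ 0.6948 -0.2882  0.091 ]
scene [ 0.6561 -0.2673  0.0875]
top [ 0.6556 -0.2668  0.0896]
[[325.9 159. ]]
scene [ 0.6543 -0.1966  0.0883]
top [ 0.6528 -0.197   0.0889]
[[305.9 159.7]]
scene [ 0.6521 -0.1266  0.0877]
top [ 0.6537 -0.1279  0.0889]
[[285.9 160.4]]
scene [ 0.6503 -0.0557  0.0878]
top [ 0.6508 -0.0586  0.0891]
[[265.5 161.2]]
scene [0.6223 0.1524 0.0953] slope 0.040 0.1007 0.018 0.304
scene [0.6739 0.1501 0.0951] slope 0.037 0.1007 0.015 0.3
top [0.6723 0.1628 0.097 ] slope 0.045 0.1023 0.02 0.305
top [0.6207 0.1628 0.0969] slope 0.044 0.1025 0.021 0.307
```

View pics/s16.png

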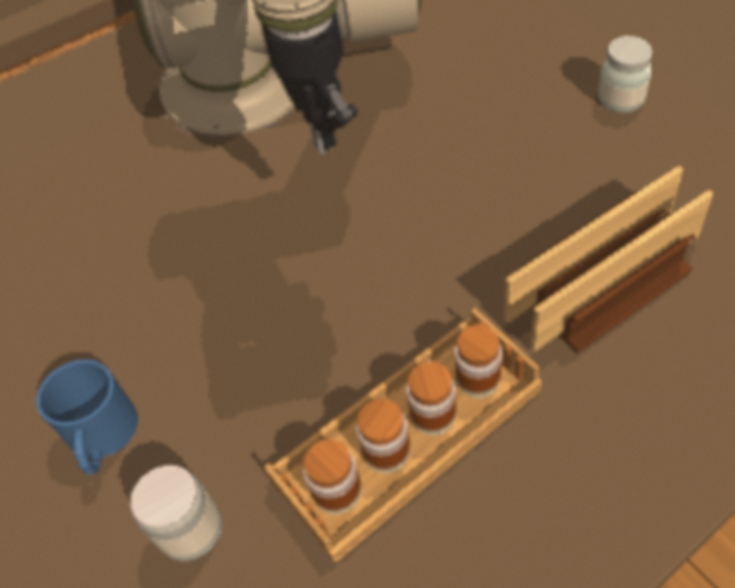

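View pics/top16.png

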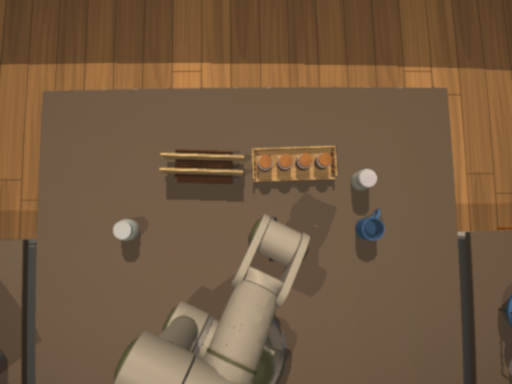

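```bash
python3 -c "
from bench import *
print(job_done())"
```

```text
the job is handed in; nothing more can be done
None
```

The job is done and handed in at about 63 s. Both divider boards were slid out of the crate and stood in the stand, one per slot. After that, all four spice jars were put upright on the crate floor and their lids pressed home. One jar was knocked aside partway through; I found it again in the camera images before picking it up.

**Last checks:**
- **Lids:** all four tops measure 87.5 to 90 mm in both cameras, against 88 mm expected for a lid fully home on the crate floor. Each press stopped at 88 mm with the force rising to 20–30 N.
- **Boards:** the upper edges average about 97 mm, as expected for boards resting on the slot floors, and run parallel to the stand.
- **Other objects:** the can, preserve jar and mug look unmoved in the pictures; I did not measure them. The arm is clear of everything.

None of the checks failed. The two cameras disagreed by only about 2–4 mm in position.

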